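Gauge a pack of copper busbars and build it into its support

TASK

Open the bench caliper, lay all the copper busbars on its rest bed side by side between the jaws, and slide the jaw shut until it bears firmly on the pack and the pack bears on the fixed jaw. Then move every bar into the channel of the black support, lying flat next to one another with both ends of each bar overhanging the channel floor, put the grey cover over them and press it firmly down so that it sits level on the support. Finish with the caliper empty and slid fully shut, and leave the other things on the bench where they are.

Things in the scene. Friction and masses are not known exactly. Their poses are not given: they have to be found in the camera images.
- bar_a: one of two to four identical copper busbars (absent ones give None), a flat bar 60 mm long (its x), 24 mm wide (its y) and 12 mm thick (its z), about 0.15 kg; origin at its centre. At the start it lies flat on the bench. It is best gripped by its two ends (60 mm), as the bars later lie side by side. Which face is up does not matter
- bar_b: one of two to four identical copper busbars (absent ones give None), a flat bar 60 mm long (its x), 24 mm wide (its y) and 12 mm thick (its z), about 0.15 kg; origin at its centre. At the start it lies flat on the bench. It is best gripped by its two ends (60 mm), as the bars later lie side by side. Which face is up does not matter
- bar_c: one of two to four identical copper busbars (absent ones give None), a flat bar 60 mm long (its x), 24 mm wide (its y) and 12 mm thick (its z), about 0.15 kg; origin at its centre. At the start it lies flat on the bench. It is best gripped by its two ends (60 mm), as the bars later lie side by side. Which face is up does not matter
- bar_d: one of two to four identical copper busbars (absent ones give None), a flat bar 60 mm long (its x), 24 mm wide (its y) and 12 mm thick (its z), about 0.15 kg; origin at its centre. At the start it lies flat on the bench. It is best gripped by its two ends (60 mm), as the bars later lie side by side. Which face is up does not matter
- stand: fixed bench caliper: a 150 mm caliper clamped on edge, jaws pointing up, in a grey stand with base 100 x 290 x 10 mm. Origin at the centre of its underside; its y is the measuring direction (along the beam), z up. Clamp blocks 44 mm high stand at y = -127 and +132 mm. Display on the +x side
- bed (a point): point on the stand (axes as the stand's) at the foot of the fixed jaw's measuring face, on the rest bed 40 mm above the bench. Bars lie along x on the bed, at y from 0 to the jaw opening. The bed is two steel rails, 48 mm wide overall in x, y -10 to +135 mm; a bar centred at x = 0 overhangs 6 mm at either end
- fixed_jaw: the caliper's fixed jaw; its measuring face looks to the stand's +y. Origin as point bed. Like the sliding jaw it is 8 mm thick (stand's x, centred), rises 39 mm above the bed and is up to 14 mm long in y, outside the opening
- slide_jaw: the caliper's sliding jaw, same shape as the fixed one; origin at the foot of its measuring face, which looks to the stand's -y
- slide (a joint): opening of the caliper in m: 0 = jaws shut, at most 0.125; the sliding jaw and its black housing move along the stand's +y as it opens. Runs with about 1.5 N of friction (and up to 2 N more for each bar it pushes along the bed) and stays where it is left. Starts 10 to 40 mm open, too little for the bars
- slide_grip (a point): point at which to grip the sliding jaw's black housing, from above across the stand's x, fingertips just above the bed: on its centre line, 47 mm beyond (+y) the sliding jaw's measuring face and 10 mm above the bed. The housing is 16 mm thick (x), spans 14 to 80 mm beyond that face and stands 18 mm above the bed
- support: fixed black busbar support; origin at the centre of its underside, z up. Bars lie along x side by side on a floor 44 mm long, 22 mm above the bench, between walls 112 mm apart in y (8 mm thick, 58 mm long, tops at 36 mm, 128 mm overall); a centred bar overhangs the floor 8 mm at each end. Keepers 7.5 mm high on the wall ends, 50 mm apart in x, hold the cover. Foot 44 x 176 x 7 mm
- cover: loose grey cover, 0.15 kg: plate 44 (x) x 142 (y) x 5 mm, origin at the centre of its underside, z up. Lips 4 mm thick hang 6 mm below it at the y ends, 134 mm apart inside, to go outside the support's walls. Grip it by the rib, 12 (x) x 80 (y) mm, top 21 mm above the origin. Starts on the bench on its lips; fitted, its origin is 36 mm above the bench, y along the support's y
- spool: bystander: small grey metal spool, 58 mm across, 34 mm high; origin under its centre
- capacitor_1: bystander: black can capacitor, 35 mm across, 46 mm high, upright; origin under its centre
- capacitor_2: bystander: the same as capacitor_1
- screwdriver: bystander: screwdriver 190 mm long, lying
- spanner: bystander: spanner 150 mm long, lying
- screw_tub: bystander: white bowl, 84 mm across, 55 mm high; origin under its centre
- amp_board: bystander: amplifier board on a black finned heat sink, 110 x 70 mm, about 57 mm high; origin under its centre
Not all that is in view belongs to the job. What is shaped like the bar_a but green or red is not meant.

How it is judged:
By the outcome, as a careful person would: the job done as asked, in the order asked, and still so for the second after the job is handed in, with the robot touching nothing.
Of bar_a, bar_b, bar_c, bar_d only 2 to 4 are there at a start; the rules pass over those that are not, and their reading is None.
At some moment in a run one of cover may be knocked a few centimetres aside while the robot is not near it.
Once in a run the grip may slacken for a moment while it holds something.
It also fails if it takes over 210 s, if anything falls off the work surface, if the arm or the gripper's body presses on something with over 40 N, if the wrist force passes 120 N, or if a joint passes its speed limit or range.

ROBOT

A 6-joint arm with a two-finger parallel gripper is mounted at the origin on the work surface. World frame = base frame: x ahead of the robot, y to its left, z up, the work surface at z = 0. Lengths are in m, angles in degrees, forces in N, time in s.
With the tool pointing down it reaches from about 0.325 to 0.75 m from the base axis. Payload 7.6 kg.
Tool frame: the origin (TCP) lies on the centre line of the jaws, within the pads' length; the fingertips stand 19 mm ahead of it and the grasp point (between the pads) is the TCP; z points along the fingers, y is the direction in which the jaws open and shut (so a half turn about z gives the same grasp; the last joint's range is limited). The gripper opens to 85 mm and grips with 20 to 120 N. Pads are 22 mm wide; open, the fingers measure 114 mm over their backs; the gripper's body (76 mm by 85 mm) begins 54 mm behind the grasp point. The pads swing forward as they close: fully open they stand 13 mm farther back than shut.
Start: joints at [66.045, 2.991, 80.254, -0, 96.75, -4.028], TCP at [0.179, 0.494, 0.25] pointing down, gripper open.
Joint ranges: [-166.34, 166.34], [-52.06, 124.39], [6.96, 135.62], [-60.46, 240.46], [14.63, 156.25], [-167.68, 167.68]. Speed limits (degrees/s): [147.25, 147.25, 172.46, 180, 180, 180].

INTERFACE

Orientations are given as [roll, pitch, yaw] about the fixed x, y, z axes, in that order (R = Rz(yaw) Ry(pitch) Rx(roll)).
In Python, from workcell import bot gives the robot as it stands.
- The arm moves only by the tool drive_tool, never from a script. Its argument "deltas" is a list of rows, each an object with "dp": the shift along the world's x, y, z in mm, a list of three; "dr": the turn, a rotation vector about the world's x, y, z in degrees, a list of three; "claw": the finger opening in mm, from 0 to 85.4. In form: [{"dp": [dx, dy, dz], "dr": [rx, ry, rz], "claw": claw}, ...]. A call has exactly 8 rows; each row is the pose to reach, as a shift and turn from the pose commanded when the call began; what a row does not reach only later rows make up. A row lasts 1/8 s, in which the tool goes at most 62.5 mm and 10.7 degrees, less where a joint would pass 70% of its speed; a pose out of reach is approached as far as the arm can. A call with a gripper value outside its range is refused whole. The fingers move at their own pace and stop on an object; the grip force is fixed at half the most. Time passes only in rows, so rows that repeat a pose let the fingers close, or fill a call up. It gives the time, the measured TCP pose, the force and the opening at its end, in the units of the state.
- bot.read_state(): the state, without advancing time (a new reading comes with each control period).
- bot.read_camera(name): name is "scene" or "top" or "wrist"; returns a dict with "img" (384x512x3 uint8, blue, green, red), "z_map" (384x512 float32, m along the optical axis (not along the pixel's ray), 0 where there is no reading), "fov_y" (degrees; the focal length in pixels is half the picture's height over the tangent of half this angle, whatever the lens; pixels are square), "cx", "cy" (the principal point, pixels), "pose" (4x4, takes a point from camera to world coordinates). Camera axes: x right, y up, looking along -z (the intrinsics and any distortion apply to the point x, -y, -z); pixel columns grow to the right and rows downward; lengths in m; the calibration is good to about 2 mm. A picture is of the moment at which its call begins.
- bot.job_done(): hands the job in, once; it reports no verdict.
Trained networks look in a picture, given as the dict that the camera call returned (one of the last four; its "shot" number tells which), for a name from the list of things; names that differ only in an ending like _2 or _b are one class to them, and where a whole thing is asked for, a point or a joint stands for the part that bears it (a point fixed in the world has none). Each returns a list of dicts, best first, with "score" (0 to 1); they miss things now and then, are a little off and sometimes report something else, mostly with a low value. They report only what shows in the picture. A call takes as long as a camera call. They do not tell look-alikes from the thing itself.
- bot.outline_of(target, picture): "region" (384x512 bool, what is visible of it) and "bbox" ([left, top, right, bottom] as shares, 0 to 1, of the picture: columns of its width, rows of its height, round what is visible of it).
- bot.pinpoint(target, picture): "xy" ([column, row] as shares, 0 to 1, of the picture: columns of its width, rows of its height: a listed point, or the origin of a listed thing).
The state is a dict: "clock": time; "joint_positions": joint angles; "qvel": joint speeds; "effort": joint torques, N m; "tool_pos": TCP position; "eef_rot": TCP orientation; "wrist_force": force on the tool from outside, world axes, zero at the start; "wrist_torque": the same for the moment, N m; "opening": finger opening in m.
Only numpy, scipy, OpenCV 4.12 (cv2) and the standard library are available. Lean on these libraries where they do the work, as an engineer would, in place of code of your own. Each camera call takes 0.05 s, during which the arm holds its last target. There are 200 camera calls.

## Working session

There is one attempt and no reset: what is moved stays moved. The work goes in short steps, Python scripts to look and compute and a tool call to move; the robot and the scene stay as the last step left them, time stands still between calls to the robot, and variables do not carry over. Pictures are saved under pics/ and viewed, on a budget of 14 in all, crops included, one or two more only if the job needs it, and the job is handed in when it is done.

Besides the shell and the picture viewer there is one more tool, called after "Call:" as name(argument=value, ...) on one line, values as JSON. drive_tool: Moves the arm, as the interface text tells. Its arguments: {"type":"object","properties":{"deltas":{"type":"array","items":{"type":"object","properties":{"dp":{"type":"array","items":{"type":"number"}},"dr":{"type":"array","items":{"type":"number"}},"claw":{"type":"number"}}}}},"required":["deltas"]}

```bash
ls; mkdir -p pics; cat > h.py <<'E'
import numpy as np, cv2
from workcell import bot
def cam(n): return bot.read_camera(n)
def f_(p): return p["img"].shape[0]/2/np.tan(np.radians(p["fov_y"])/2)
def w(p,u,v,z=None,Z=None):
    """world pt from pixel: plane height z, or depth Z"""
    f=f_(p); d=np.array([(u-p["cx"])/f,-(v-p["cy"])/f,-1.]); P=np.array(p["pose"])
    r=P[:3,:3]@d; o=P[:3,3]
    return o+r*((z-o[2])/r[2] if z is not None else Z)
def cloud(p):
    v,u=np.mgrid[:384,:512]; f=f_(p); Z=p["z_map"]; P=np.array(p["pose"])
    c=np.stack([(u-p["cx"])/f*Z,-(v-p["cy"])/f*Z,-Z],-1)
    return c@P[:3,:3].T+P[:3,3]
def px(p,X):
    P=np.array(p["pose"]); c=P[:3,:3].T@(np.array(X)-P[:3,3]); f=f_(p)
    return p["cx"]+f*c[0]/-c[2], p["cy"]+f*c[1]/c[2]
def rect(pts):
    (c,s,a)=cv2.minAreaRect((pts[:,:2]*1000).astype(np.float32)); 
    if s[0]<s[1]: s=(s[1],s[0]); a+=90
    return np.round(c,1),np.round(s,1),round((a+90)%180-90,1)
E
python3 - <<'E'
from h import *
print({k:v for k,v in bot.read_state().items()})
for n in ["top","scene"]:
    p=cam(n); print(n,[k for k in p],p["fov_y"],p["cx"],p["cy"],np.round(p["pose"],3).tolist()); cv2.imwrite(f"pics/{n}0.png",cv2.resize(p["img"],(800,600)))
    np.save(f"{n}.npy",p,allow_pickle=True)
    C=cloud(p)
    for t in ["bar_a","stand","slide_jaw","fixed_jaw","support","cover","spool","capacitor_1","screwdriver","spanner","screw_tub","amp_board"]:
        for o in bot.outline_of(t,p):
            if o["score"]<.3: continue
            m=o["region"]&(p["z_map"]>0); q=C[m]; 
            if len(q)<10: continue
            print(t,round(o["score"],2),np.round(np.array(o["bbox"])*[512,384,512,384]),rect(q),"z",np.round(np.percentile(q[:,2],[5,50,95]),3))
    for t in ["bed","slide_grip","slide_jaw","support","cover"]:
        print(t,[(round(o["score"],2),np.round(np.array(o["xy"])*[512,384],1)) for o in bot.pinpoint(t,p)])
E
```

```text
pics
{'clock': 0.0, 'joint_positions': array([ 6.60441589e+01,  3.02709293e+00,  8.03147602e+01, -1.26280647e-03,
        9.67507585e+01, -4.02847826e+00]), 'qvel': array([-0.04222377, -0.03070851,  0.07390814, -0.06906101,  0.04927189,
        0.04576323]), 'effort': array([ 4.19740882e-04, -3.81665432e+01, -3.60196424e+01, -2.29502569e-05,
        5.98450773e-03, -2.01286177e-06]), 'tool_pos': array([0.17880741, 0.49330783, 0.24945823]), 'eef_rot': array([-1.79907529e+02, -5.25498643e-03,  1.60072486e+02]), 'wrist_force': array([0.04034711, 0.14026314, 0.71618394]), 'wrist_torque': array([-0.01707984, -0.01981228, -0.01630316]), 'opening': 0.08531450838344287}
top ['img', 'z_map', 'fov_y', 'cx', 'cy', 'pose', 'shot'] 48.41648874501093 258.762667432628 196.84930296406844 [[0.074, 0.975, -0.211, 0.2], [-0.997, 0.074, -0.011, 0.002], [0.005, 0.211, 0.977, 1.556], [0.0, 0.0, 0.0, 1.0]]
bar_a 0.69 [266. 218. 284. 229.] (array([438.7, -38.4]), array([57.6, 22.7]), 79.1) z [0.007 0.012 0.017]
bar_a 0.53 [244. 211. 255. 224.] (array([452.3,  52. ]), array([57.7, 22.1]), 19.7) z [0.007 0.01
[... 4503 characters left out ...]
ray([613.2, 187.9]), array([312.2, 104.1]), 84.6) z [0.006 0.012 0.056]
screw_tub 0.36 [355.  99. 375. 130.] (array([610.2, 452.4]), array([134.8,  35. ]), -44.6) z [0.002 0.006 0.01 ]
screw_tub 0.35 [306. 154. 327. 174.] (array([606.7, 165.4]), array([95. , 33.7]), 79.9) z [0.035 0.056 0.074]
amp_board 0.79 [125. 313. 177. 358.] (array([ 588. , -459.7]), array([108.8,  70.6]), 57.1) z [0.021 0.041 0.056]
bed [(0.77, array([299.9, 180.6]))]
slide_grip [(0.76, array([316.8, 161.3])), (0.28, array([251.1, 171.5]))]
slide_jaw [(0.63, array([305. , 172.1]))]
support [(0.95, array([233.7, 254.9])), (0.54, array([362.5, 117. ]))]
cover [(0.69, array([317.2, 172. ])), (0.67, array([157. , 274.2]))]
```

```bash
python3 - <<'E'
from h import *
p=np.load("scene.npy",allow_pickle=True).item(); im=p["img"]
cv2.imwrite("pics/c1.png",cv2.resize(im[85:365,110:380],None,fx=2.1*1.05,fy=2.1*1.0,interpolation=cv2.INTER_CUBIC))
cv2.imwrite("pics/c1.png",cv2.resize(im[85:365,110:380],(579,600),interpolation=cv2.INTER_CUBIC))
p2=np.load("top.npy",allow_pickle=True).item()
for X in [(.439,-.04),(.452,.051),(.332,-.181),(.455,-.205),(.433,-.125)]:
    for q in (p,p2):
        u,v=px(q,[*X,.012]); u,v=int(u+.5),int(v+.5); print(X,u,v,q["img"][v-1:v+2,u-1:u+2].mean((0,1)).round())
E
```

```text
(0.439, -0.04) 223 186 [ 55. 111.  44.]
(0.439, -0.04) 273 223 [ 60. 133.  40.]
(0.452, 0.051) 247 168 [ 68.  96. 165.]
(0.452, 0.051) 248 218 [ 72. 110. 197.]
(0.332, -0.181) 161 199 [ 31.  33. 148.]
(0.332, -0.181) 310 255 [ 28.  32. 184.]
(0.455, -0.205) 187 229 [ 66.  93. 161.]
(0.455, -0.205) 318 222 [ 72. 111. 197.]
(0.433, -0.125) 202 204 [ 67.  95. 163.]
(0.433, -0.125) 296 227 [ 73. 111. 198.]
```

View pics/c1.png

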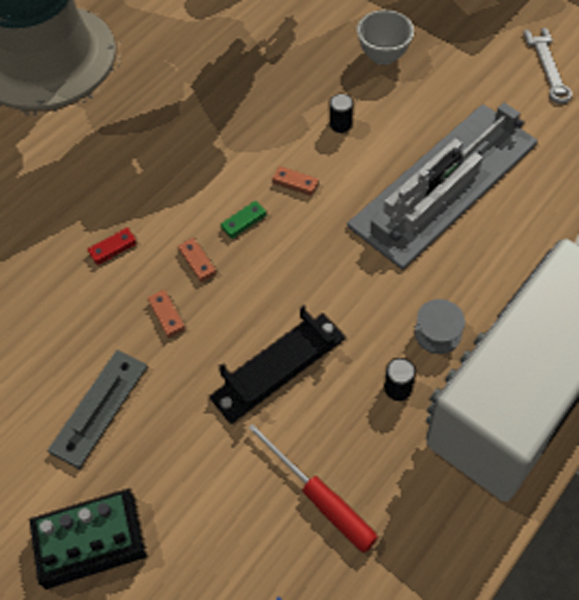

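```bash
python3 - <<'E'
from h import *
for n in ["scene","top"]:
    p=np.load(n+".npy",allow_pickle=True).item(); C=cloud(p)
    h=cv2.cvtColor(p["img"],cv2.COLOR_BGR2HSV); m=((h[...,0]<10)&(h[...,1]>120)&(h[...,2]>90)).astype(np.uint8)
    k,l,s,c=cv2.connectedComponentsWithStats(m)
    for i in range(1,k):
        if s[i,4]>15: q=C[l==i]; q=q[q[:,2]>.009]; print(n,c[i].round(),s[i,4],rect(q) if len(q) else"", p["img"][l==i].mean(0).round())
p=np.load("scene.npy",allow_pickle=True).item()
for nm,u,v,z in [("bed",299.9,180.6,.04),("slidejaw",305,172.1,.04),("grip",316.8,161.3,.05),("support",233.7,254.9,0),("cover",157,274.2,.006)]: print(nm,w(p,u,v,z=z).round(4))
p2=np.load("top.npy",allow_pickle=True).item()
for nm,u,v,z in [("grip",220.5,169.5,.05),("slidejaw",232.3,173.9,.04),("support",315.2,182.6,0)]: print(nm,w(p2,u,v,z=z).round(4))
# stand frame analysis of high points
for n in ["scene","top"]:
    p=np.load(n+".npy",allow_pickle=True).item(); C=cloud(p).reshape(-1,3)
    m=(abs(C[:,0]-.613)<.08)&(abs(C[:,1]-.178)<.17)
    q=C[m]; b=q[(q[:,2]>.004)&(q[:,2]<.016)]; print(n,"base",rect(b))
    t=np.radians(-5.2); R=np.array([[np.cos(t),np.sin(t)],[-np.sin(t),np.cos(t)]]); s=(q[:,:2]-[.614,.1785])@R.T
    for lo,hi in [(.064,.09),(.05,.064)]:
        mm=(q[:,2]>lo)&(q[:,2]<hi); o=np.argsort(s[mm,1]); print(lo,np.c_[s[mm]*1000,q[mm,2]*1000][o].round().astype(int).tolist()[::max(1,mm.sum()//25)])
E
```

```text
scene [248. 168.] 105 (array([453.8,  50.6]), array([58.5, 23.5]), 14.1) [ 67.  94. 161.]
scene [161. 198.] 149 (array([ 643. , -331.7]), array([718.6,  59.5]), -26.0) [ 33.  37. 144.]
scene [201. 205.] 134 (array([ 687.1, -306.3]), array([676.3,  34.6]), -35.4) [ 65.  92. 157.]
scene [187. 230.] 146 (array([ 456.8, -207.6]), array([60.7, 21.4]), -23.0) [ 65.  92. 159.]
scene [268. 324.] 389 (array([ 866.3, -366.1]), array([338.7,  72.8]), -47.9) [ 34.  38. 145.]
top [339. 139.] 167 (array([ 506.8, -153.2]), array([686.3,  45.6]), -23.0) [ 33.  44. 172.]
top [248. 218.] 57 (array([449.8,  51.2]), array([50.9, 14.9]), 14.9) [ 74. 107. 186.]
top [319. 222.] 58 (array([ 454.4, -206.8]), array([52.7, 17.6]), -20.3) [ 73. 107. 187.]
top [296. 227.] 66 (array([ 431. , -125.2]), array([51.5, 17.6]), -18.3) [ 73. 108. 188.]
top [310. 256.] 114 (array([ 331. , -179.8]), array([56.4, 24. ]), 74.7) [ 39.  50. 173.]
bed [0.6086 0.0923 0.04  ]
slidejaw [0.6028 0.125  0.04  ]
grip [0.6106 0.1703 0.05  ]
support [ 0.5973 -0.1814  0.    ]
cover [ 0.4829 -0.3444  0.006 ]
grip [0.6164 0.1659 0.05  ]
s
[... 1064 characters left out ...]
67], [-1, -94, 82], [-4, -91, 78], [-2, -91, 82], [-6, -58, 76], [-3, -58, 79], [-6, -58, 65], [0, -58, 82], [-4, -55, 80], [-5, -54, 71], [-1, -54, 83], [-3, -50, 76], [-5, -50, 69], [-1, -46, 66], [-3, -43, 70], [0, -35, 70], [-3, 9, 66], [-5, 12, 72], [0, 13, 67]]
0.05 [[3, -137, 51], [-3, -101, 64], [-7, -94, 61], [-4, -53, 55], [-6, -46, 57], [-4, -42, 61], [-4, -38, 57], [-7, -35, 55], [-9, -32, 60], [-3, -30, 50], [-3, -27, 60], [6, -25, 55], [-5, -24, 54], [-7, -21, 58], [5, -18, 57], [0, -16, 58], [-8, -13, 58], [-9, -10, 59], [2, -8, 60], [-6, -6, 59], [6, -3, 55], [-3, -1, 59], [-10, 1, 55], [-3, 2, 58], [-7, 5, 57], [3, 7, 59], [4, 11, 56], [6, 15, 58], [0, 17, 64], [9, 125, 51]]
```

Call:
drive_tool(deltas=[{"dp":[50,-40,0],"dr":[0,0,-10],"claw":85},{"dp":[100,-80,0],"dr":[0,0,-20],"claw":85},{"dp":[150,-120,0],"dr":[0,0,-30],"claw":85},{"dp":[200,-160,0],"dr":[0,0,-40],"claw":85},{"dp":[250,-200,0],"dr":[0,0,-50],"claw":60},{"dp":[300,-240,0],"dr":[0,0,-60],"claw":60},{"dp":[350,-280,0],"dr":[0,0,-70],"claw":50},{"dp":[400,-300,0],"dr":[0,0,-75],"claw":50}])

```text
clock: 2.8
tool_pos: [0.5789, 0.1925, 0.2509]
eef_rot: [179.9, -0.0, 84.8]
wrist_force: [-0.1, 0.3, 0.9]
opening: 0.0496
```

Call:
drive_tool(deltas=[{"dp":[15,-15,-10],"claw":45},{"dp":[34,-30,-30],"claw":45},{"dp":[34,-30,-40],"claw":45},{"dp":[34,-30,-40],"claw":45},{"dp":[34,-30,-40],"claw":45},{"dp":[34,-30,-40],"claw":45},{"dp":[34,-30,-40],"claw":45},{"dp":[34,-30,-40],"claw":45}])

```text
schema error: expected keys dp, dr, claw
```

```bash
python3 - <<'E'
from h import *
s=bot.read_state(); print(s["clock"],s["tool_pos"],s["eef_rot"],s["opening"],s["joint_positions"].round())
p=cam("wrist"); print(p["fov_y"],np.round(p["pose"],3).tolist()); np.save("w1.npy",p,allow_pickle=True)
cv2.imwrite("pics/w1.png",p["img"])
C=cloud(p)
q=C.reshape(-1,3); q=q[(p["z_map"].ravel()>0)]
t=np.radians(-5.2); R=np.array([[np.cos(t),np.sin(t)],[-np.sin(t),np.cos(t)]]); 
for z0,z1 in [(.005,.015),(.035,.044),(.053,.064),(.066,.09)]:
    m=(q[:,2]>z0)&(q[:,2]<z1); s=(q[m,:2]-[.614,.1785])@R.T*1000
    if m.sum()>5: print(z0,m.sum(),rect(q[m]),np.percentile(s,[1,50,99],axis=0).round().tolist())
for t in ["bed","slide_grip","slide_jaw","fixed_jaw"]:
    print(t,[(round(o["score"],2),w(p,*(np.array(o["xy"])*[512,384]),z=.05 if t=="slide_grip" else .04).round(4)) for o in bot.pinpoint(t,p)])
E
```

```text
2.8 [0.57887828 0.19248969 0.25094673] [ 1.79941336e+02 -2.30279834e-02  8.48022156e+01] 0.04964773154838874 [15. 17. 65.  0. 98. 20.]
68.8479861668527 [[0.996, 0.086, 0.025, 0.585], [-0.09, 0.952, 0.292, 0.267], [0.001, -0.293, 0.956, 0.375], [0.0, 0.0, 0.0, 1.0]]
0.005 12721 (array([611. ,  98.8]), array([601.1, 510.8]), 2.8) [[-245.0, -352.0], [-16.0, 62.0], [223.0, 147.0]]
0.035 9445 (array([622.1, 123.4]), array([512. , 462.8]), -0.3) [[-256.0, -152.0], [150.0, 128.0], [246.0, 187.0]]
0.053 5977 (array([613.8, 193. ]), array([569., 232.]), -21.5) [[-261.0, -148.0], [217.0, 8.0], [269.0, 161.0]]
0.066 2963 (array([738.6,  98.3]), array([281. , 215.9]), 6.9) [[-5.0, -159.0], [199.0, -50.0], [261.0, 61.0]]
bed [(0.97, array([0.6076, 0.0842, 0.04  ]))]
slide_grip [(0.65, array([0.6126, 0.1646, 0.05  ]))]
slide_jaw [(0.51, array([0.6105, 0.1183, 0.04  ]))]
fixed_jaw [(0.51, array([0.601 , 0.0876, 0.04  ]))]
```

View pics/w1.png

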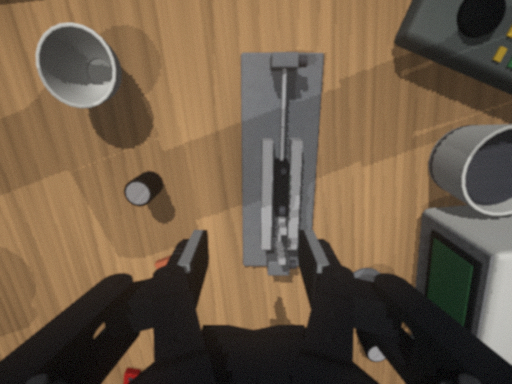

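```bash
python3 - <<'E'
from h import *
p=np.load("w1.npy",allow_pickle=True).item(); C=cloud(p); v,u=np.mgrid[:384,:512]
q=C[(p["z_map"]>0)&(u>225)&(u<335)&(v>40)&(v<275)]
t=np.radians(-5.2); R=np.array([[np.cos(t),np.sin(t)],[-np.sin(t),np.cos(t)]]); s=(q[:,:2]-[.614,.1785])@R.T*1000
k=(abs(s[:,0])<62)&(abs(s[:,1])<155); q=q[k]; s=s[k]
for z0,z1 in [(.007,.02),(.036,.043),(.054,.063),(.072,.09)]:
    m=(q[:,2]>z0)&(q[:,2]<z1)
    if m.sum()>5: print(z0,m.sum(),rect(q[m]),np.percentile(s[m],[1,25,50,75,99],axis=0).round(1).tolist())
m=(q[:,2]>.054)&(q[:,2]<.063)&(s[:,1]>-45)&(s[:,1]<18); print("housing",rect(q[m]),np.percentile(s[m],[2,50,98],axis=0).round(1).tolist())
# long-axis check of base via edges at two ends
b=s[(q[:,2]>.007)&(q[:,2]<.014)]
for lo in range(-140,141,40):
    k=b[abs(b[:,1]-lo)<15]; print(lo,np.percentile(k[:,0],[1,99]).round(1)) if len(k)>10 else 0
E
```

```text
0.007 10594 (array([612.4, 177.8]), array([287.6, 100. ]), 84.8) [[-50.8, -137.5], [-35.2, -22.7], [-10.3, 54.1], [28.5, 96.6], [47.1, 141.2]]
0.036 2910 (array([612.9, 181.5]), array([271.5,  48.6]), 84.7) [[-25.3, -125.6], [-17.3, -58.4], [-1.1, -11.6], [15.2, 27.4], [22.2, 133.2]]
0.054 742 (array([608.9, 135.7]), array([124.8,  16.9]), 84.9) [[-9.6, -92.0], [-5.7, -31.4], [-2.1, -13.7], [1.9, 2.2], [6.1, 19.1]]
0.072 130 (array([605.4, 103.4]), array([48.4,  7.7]), 84.8) [[-5.6, -99.4], [-4.1, -93.2], [-1.9, -90.5], [0.4, -54.1], [1.9, -51.3]]
housing (array([611.5, 165.1]), array([62.6, 16.9]), 84.9) [[-9.5, -43.2], [-2.1, -12.2], [6.0, 17.3]]
-140 [-51.3  29.9]
-100 [-51.1  38.5]
-60 [-50.6  47.5]
-20 [-50.3  47.2]
20 [-51.2  47.1]
60 [-50.6  46.8]
100 [-50.2  47. ]
140 [-51.1  47.2]
```

Call:
drive_tool(deltas=[{"dp":[15,-15,-30],"dr":[0,0,0],"claw":45},{"dp":[33,-29,-60],"dr":[0,0,0],"claw":45},{"dp":[33,-29,-100],"dr":[0,0,0],"claw":45},{"dp":[33,-29,-140],"dr":[0,0,0],"claw":45},{"dp":[33,-29,-165],"dr":[0,0,0],"claw":45},{"dp":[33,-29,-180],"dr":[0,0,0],"claw":45},{"dp":[33,-29,-188],"dr":[0,0,0],"claw":45},{"dp":[33,-29,-188],"dr":[0,0,0],"claw":45}])

```text
clock: 4.05
tool_pos: [0.6104, 0.1656, 0.0629]
eef_rot: [180.0, -0.0, 85.1]
wrist_force: [0.2, 0.3, -0.9]
opening: 0.0455
```

Call:
drive_tool(deltas=[{"dp":[0,0,0],"dr":[0,0,0],"claw":10},{"dp":[0,0,0],"dr":[0,0,0],"claw":10},{"dp":[0,0,0],"dr":[0,0,0],"claw":10},{"dp":[0,0,0],"dr":[0,0,0],"claw":10},{"dp":[0,0,0],"dr":[0,0,0],"claw":10},{"dp":[0,0,0],"dr":[0,0,0],"claw":10},{"dp":[0,0,0],"dr":[0,0,0],"claw":10},{"dp":[0,0,0],"dr":[0,0,0],"claw":10}])

```text
clock: 5.05
tool_pos: [0.6111, 0.1654, 0.0637]
eef_rot: [179.9, -0.0, 85.1]
wrist_force: [0.6, -0.1, 5.9]
opening: 0.0143
```

Call:
drive_tool(deltas=[{"dp":[0.9,10,0],"dr":[0,0,0],"claw":10},{"dp":[1.8,20,0],"dr":[0,0,0],"claw":10},{"dp":[2.7,32,0],"dr":[0,0,0],"claw":10},{"dp":[4,44,0],"dr":[0,0,0],"claw":10},{"dp":[5.1,56,0],"dr":[0,0,0],"claw":10},{"dp":[6.2,68,0],"dr":[0,0,0],"claw":10},{"dp":[7.3,80,0],"dr":[0,0,0],"claw":10},{"dp":[7.6,84,0],"dr":[0,0,0],"claw":10}])

```text
clock: 6.05
tool_pos: [0.619, 0.2496, 0.0637]
eef_rot: [179.8, -0.0, 85.1]
wrist_force: [1.4, -2.5, 5.9]
opening: 0.0141
```

Call:
drive_tool(deltas=[{"dp":[0,0,0],"dr":[0,0,0],"claw":10},{"dp":[0,0,0],"dr":[0,0,0],"claw":10},{"dp":[0,0,0],"dr":[0,0,0],"claw":45},{"dp":[0,0,0],"dr":[0,0,0],"claw":45},{"dp":[0,0,40],"dr":[0,0,0],"claw":45},{"dp":[0,0,80],"dr":[0,0,0],"claw":60},{"dp":[-20,-20,130],"dr":[0,0,5],"claw":70},{"dp":[-60,-50,180],"dr":[0,0,10],"claw":75}])

```text
clock: 7.05
tool_pos: [0.5621, 0.2023, 0.2375]
eef_rot: [-180.0, 0.0, 95.3]
wrist_force: [1.0, -0.1, 0.3]
opening: 0.0749
```

```bash
cat > q.py <<'E'
from h import *
s=bot.read_state(); print("state",round(s["clock"],2),s["tool_pos"].round(4),s["eef_rot"].round(1),s["wrist_force"].round(1),round(s["opening"],4))
def stand(p,x0=.612,y0=.1785,yaw=-5.2,sel=None):
    C=cloud(p); q=C[p["z_map"]>0]; t=np.radians(yaw); R=np.array([[np.cos(t),np.sin(t)],[-np.sin(t),np.cos(t)]]); s=(q[:,:2]-[x0,y0])@R.T*1000
    k=(abs(s[:,0])<48)&(abs(s[:,1])<140); return q[k],s[k]
def jaws(p):
    q,s=stand(p); m=(q[:,2]>.066)&(q[:,2]<.09)&(abs(s[:,0])<10); print("jaw hist",np.histogram(s[m,1],np.arange(-110,100,5)))
def bars(p,zt,zb=.004,want=None):
    """copper blobs: rect of top points"""
    C=cloud(p); h=cv2.cvtColor(p["img"],cv2.COLOR_BGR2HSV)
    m=((h[...,0]>=4)&(h[...,0]<16)&(h[...,1]>125)&(h[...,2]>90)&(abs(C[...,2]-zt)<zb)).astype(np.uint8)
    m=cv2.morphologyEx(m,cv2.MORPH_OPEN,np.ones((3,3)))
    k,l,st,c=cv2.connectedComponentsWithStats(m)
    for i in range(1,k):
        if st[i,4]>40: print("bar",c[i].round(),st[i,4],rect(C[l==i]),"z",np.median(C[l==i][:,2]).round(4),p["img"][l==i].mean(0).round())
E
python3 - <<'E'
from q import *
p=cam("wrist"); jaws(p); bars(p,.012); p=cam("top"); jaws(p); bars(p,.012,.006)
E
```

```text
state 7.05 [0.5621 0.2023 0.2375] [-180.     0.    95.3] [ 1.  -0.1  0.3] 0.0749
jaw hist (array([ 0,  1, 29, 68,  1,  0,  0,  0,  0,  0,  0,  0,  0,  0,  0,  0,  0,
        0,  0,  0,  0,  0,  0,  0,  0,  0,  6, 49, 50,  0,  0,  0,  0,  0,
        0,  0,  0,  0,  0,  0,  1]), array([-110, -105, -100,  -95,  -90,  -85,  -80,  -75,  -70,  -65,  -60,
        -55,  -50,  -45,  -40,  -35,  -30,  -25,  -20,  -15,  -10,   -5,
          0,    5,   10,   15,   20,   25,   30,   35,   40,   45,   50,
         55,   60,   65,   70,   75,   80,   85,   90,   95]))
bar [186. 260.] 43 (array([479.3,  57.9]), array([18.9,  4.8]), -78.1) z 0.0127 [ 55.  80. 140.]
jaw hist (array([0, 0, 3, 5, 0, 0, 0, 0, 0, 0, 0, 0, 0, 0, 0, 0, 0, 0, 0, 0, 0, 0,
       0, 0, 0, 0, 0, 7, 2, 0, 0, 0, 0, 0, 0, 0, 0, 0, 0, 0, 0]), array([-110, -105, -100,  -95,  -90,  -85,  -80,  -75,  -70,  -65,  -60,
        -55,  -50,  -45,  -40,  -35,  -30,  -25,  -20,  -15,  -10,   -5,
          0,    5,   10,   15,   20,   25,   30,   35,   40,   45,   50,
         55,   60,   65,   70,   75,   80,   85,   90,   95]))
bar [247. 219.] 48 (array([448.8,  52.6]), array([39.2, 21.6]), 15.7) z 0.0122 [ 76. 114. 194.]
bar [319. 220.] 47 (array([ 463.3, -205. ]), array([30.3, 28. ]), 7.3) z 0.0121 [ 73. 110. 189.]
bar [295. 226.] 68 (array([ 434.2, -122.1]), array([61.6, 20.7]), -25.9) z 0.0128 [ 73. 109. 187.]
```

Call:
drive_tool(deltas=[{"dp":[-20,-35,-10],"dr":[0,0,3],"claw":75},{"dp":[-45,-70,-25],"dr":[0,0,6],"claw":75},{"dp":[-75,-105,-40],"dr":[0,0,11],"claw":75},{"dp":[-100,-135,-60],"dr":[0,0,11],"claw":75},{"dp":[-108,-147,-72],"dr":[0,0,11],"claw":75},{"dp":[-108,-147,-72],"dr":[0,0,11],"claw":75},{"dp":[-108,-147,-72],"dr":[0,0,11],"claw":75},{"dp":[-108,-147,-72],"dr":[0,0,11],"claw":75}])

```text
clock: 8.15
tool_pos: [0.4552, 0.0563, 0.165]
eef_rot: [180.0, 0.0, 106.1]
wrist_force: [-0.0, 0.6, -0.3]
opening: 0.0751
```

```bash
python3 - <<'E'
from q import *
p=cam("wrist"); bars(p,.012); cv2.imwrite("pics/w2.png",p["img"])
E
```

```text
state 8.15 [0.4552 0.0563 0.165 ] [180.    0.  106.1] [-0.   0.6 -0.3] 0.0751
bar [249. 182.] 1237 (array([451.3,  52.4]), array([59.8, 23.6]), 15.8) z 0.0126 [ 67.  97. 171.]
bar [191. 313.] 729 (array([ 432.2, -124.9]), array([59.5, 25.1]), -18.8) z 0.0126 [ 56.  82. 147.]
```

View pics/w2.png

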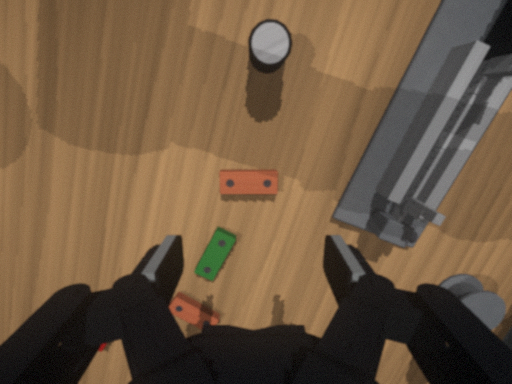

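Call:
drive_tool(deltas=[{"dp":[-4,-4,-20],"dr":[0,0,0],"claw":75},{"dp":[-4,-4,-50],"dr":[0,0,0],"claw":75},{"dp":[-4,-4,-90],"dr":[0,0,0],"claw":75},{"dp":[-4,-4,-120],"dr":[0,0,0],"claw":75},{"dp":[-4,-4,-138],"dr":[0,0,0],"claw":75},{"dp":[-4,-4,-145],"dr":[0,0,0],"claw":75},{"dp":[-4,-4,-149],"dr":[0,0,0],"claw":75},{"dp":[-4,-4,-149],"dr":[0,0,0],"claw":75}])

```text
clock: 9.2
tool_pos: [0.4511, 0.0519, 0.016]
eef_rot: [179.9, 0.0, 106.1]
wrist_force: [-0.3, -0.1, -0.5]
opening: 0.075
```

Call:
drive_tool(deltas=[{"dp":[0,0,0],"dr":[0,0,0],"claw":50},{"dp":[0,0,0],"dr":[0,0,0],"claw":50},{"dp":[0,0,0],"dr":[0,0,0],"claw":50},{"dp":[0,0,0],"dr":[0,0,0],"claw":50},{"dp":[0,0,0],"dr":[0,0,0],"claw":50},{"dp":[0,0,0],"dr":[0,0,0],"claw":50},{"dp":[0,0,0],"dr":[0,0,0],"claw":50},{"dp":[0,0,0],"dr":[0,0,0],"claw":50}])

```text
clock: 10.2
tool_pos: [0.4516, 0.0518, 0.0168]
eef_rot: [179.9, 0.0, 106.1]
wrist_force: [-0.9, 0.1, 6.0]
opening: 0.0582
```

Call:
drive_tool(deltas=[{"dp":[0,0,20],"dr":[0,0,0],"claw":50},{"dp":[0,0,60],"dr":[0,0,0],"claw":50},{"dp":[15,5,100],"dr":[0,0,-5],"claw":50},{"dp":[50,17,115],"dr":[0,0,-10],"claw":50},{"dp":[90,30,115],"dr":[0,0,-15],"claw":50},{"dp":[130,44,115],"dr":[0,0,-21.3],"claw":50},{"dp":[153.6,52,110],"dr":[0,0,-21.3],"claw":50},{"dp":[153.6,52,110],"dr":[0,0,-21.3],"claw":50}])

```text
clock: 11.2
tool_pos: [0.6045, 0.1041, 0.1242]
eef_rot: [-179.9, 0.0, 84.8]
wrist_force: [0.3, -0.2, -2.0]
opening: 0.0579
```

Call:
drive_tool(deltas=[{"dp":[0,0,0],"dr":[0,0,0],"claw":50},{"dp":[0,0,0],"dr":[0,0,0],"claw":50},{"dp":[0,0,-15],"dr":[0,0,0],"claw":50},{"dp":[0,0,-30],"dr":[0,0,0],"claw":50},{"dp":[0,0,-45],"dr":[0,0,0],"claw":50},{"dp":[0,0,-50],"dr":[0,0,0],"claw":50},{"dp":[0,0,-50],"dr":[0,0,0],"claw":50},{"dp":[0,0,-50],"dr":[0,0,0],"claw":50}])

```text
clock: 12.2
tool_pos: [0.6047, 0.1038, 0.0762]
eef_rot: [179.9, -0.0, 84.8]
wrist_force: [0.5, 0.2, -1.8]
opening: 0.0583
```

Call:
drive_tool(deltas=[{"dp":[0,0,-6],"dr":[0,0,0],"claw":50},{"dp":[0,0,-12],"dr":[0,0,0],"claw":50},{"dp":[0,0,-16],"dr":[0,0,0],"claw":50},{"dp":[0,0,-18],"dr":[0,0,0],"claw":50},{"dp":[0,0,-19],"dr":[0,0,0],"claw":50},{"dp":[0,0,-19],"dr":[0,0,0],"claw":50},{"dp":[0,0,-19],"dr":[0,0,0],"claw":50},{"dp":[0,0,-19],"dr":[0,0,0],"claw":50}])

```text
clock: 13.2
tool_pos: [0.6044, 0.1038, 0.057]
eef_rot: [180.0, -0.0, 84.8]
wrist_force: [-3.5, 0.4, 3.8]
opening: 0.0583
```

Call:
drive_tool(deltas=[{"dp":[0,0,0],"dr":[0,0,0],"claw":70},{"dp":[0,0,0],"dr":[0,0,0],"claw":75},{"dp":[0,0,0],"dr":[0,0,0],"claw":75},{"dp":[0,0,0],"dr":[0,0,0],"claw":75},{"dp":[0,0,20],"dr":[0,0,0],"claw":75},{"dp":[0,0,50],"dr":[0,0,0],"claw":75},{"dp":[0,0,90],"dr":[0,0,0],"claw":75},{"dp":[0,0,100],"dr":[0,0,0],"claw":75}])

```text
clock: 14.2
tool_pos: [0.6058, 0.104, 0.1617]
eef_rot: [179.6, -0.1, 84.8]
wrist_force: [0.9, 0.8, 0.1]
opening: 0.075
```

```bash
cat >> q.py <<'E'
def bedbars(p):
    C=cloud(p); h=cv2.cvtColor(p["img"],cv2.COLOR_BGR2HSV)
    m=((h[...,0]>=4)&(h[...,0]<16)&(h[...,1]>125)&(h[...,2]>70)&(abs(C[...,2]-.052)<.006)).astype(np.uint8)
    k,l,st,c=cv2.connectedComponentsWithStats(m); t=np.radians(-5.2); R=np.array([[np.cos(t),np.sin(t)],[-np.sin(t),np.cos(t)]])
    for i in range(1,k):
        if st[i,4]>60:
            r=rect(C[l==i]); print("bedbar",c[i].round(),st[i,4],r,"stand",(R@(r[0]-[612,178.5])).round(1),"rel yaw",r[2]+5.2,"z",np.median(C[l==i][:,2]).round(4))
E
python3 - <<'E'
from q import *
p=cam("wrist"); bedbars(p); jaws(p)
E
```

```text
state 14.2 [0.6058 0.104  0.1617] [ 1.796e+02 -1.000e-01  8.480e+01] [0.9 0.8 0.1] 0.075
bedbar [251. 192.] 1670 (array([603.9, 104.1]), array([59., 24.]), -5.4) stand [ -1.3 -74.8] rel yaw -0.20000000000000018 z 0.0526
jaw hist (array([  0,   0,  54, 113,   0,   0,   0,   0,   0,   0,   0,   0,   0,
         0,   0,   0,   0,   0,   0,   0,   0,   0,   0,   0,   0,   0,
        46,  94,  61,   0,   0,   0,   0,   0,   0,   0,   0,   0,   0,
         0,   0]), array([-110, -105, -100,  -95,  -90,  -85,  -80,  -75,  -70,  -65,  -60,
        -55,  -50,  -45,  -40,  -35,  -30,  -25,  -20,  -15,  -10,   -5,
          0,    5,   10,   15,   20,   25,   30,   35,   40,   45,   50,
         55,   60,   65,   70,   75,   80,   85,   90,   95]))
```

Call:
drive_tool(deltas=[{"dp":[-10,-15,10],"dr":[0,0,0],"claw":75},{"dp":[-35,-50,10],"dr":[0,0,-3],"claw":75},{"dp":[-65,-90,10],"dr":[0,0,-6],"claw":75},{"dp":[-95,-130,10],"dr":[0,0,-9],"claw":75},{"dp":[-125,-170,5],"dr":[0,0,-13.3],"claw":75},{"dp":[-155,-205,5],"dr":[0,0,-13.3],"claw":75},{"dp":[-172,-229,0],"dr":[0,0,-13.3],"claw":75},{"dp":[-172,-229,0],"dr":[0,0,-13.3],"claw":75}])

```text
clock: 15.25
tool_pos: [0.431, -0.1261, 0.1556]
eef_rot: [-179.9, 0.0, 71.3]
wrist_force: [-0.8, 0.9, -0.0]
opening: 0.075
```

Call:
drive_tool(deltas=[{"dp":[0,0,0],"dr":[0,0,0],"claw":75},{"dp":[0,0,0],"dr":[0,0,0],"claw":75},{"dp":[0,0,0],"dr":[0,0,0],"claw":75},{"dp":[0,0,0],"dr":[0,0,0],"claw":75},{"dp":[0,0,0],"dr":[0,0,0],"claw":75},{"dp":[0,0,0],"dr":[0,0,0],"claw":75},{"dp":[0,0,0],"dr":[0,0,0],"claw":75},{"dp":[0,0,0],"dr":[0,0,0],"claw":75}])

```text
clock: 16.25
tool_pos: [0.4322, -0.1253, 0.1565]
eef_rot: [180.0, -0.0, 71.5]
wrist_force: [-0.2, -1.1, -0.1]
opening: 0.0749
```

```bash
python3 - <<'E'
from q import *
p=cam("wrist"); bars(p,.012); 
E
```

```text
state 16.25 [ 0.4322 -0.1253  0.1565] [180.   -0.   71.5] [-0.2 -1.1 -0.1] 0.0749
bar [254. 181.] 1328 (array([ 432. , -125.5]), array([59.5, 23.9]), -18.5) z 0.0126 [ 65.  94. 166.]
bar [298. 244.] 1074 (array([ 454.7, -206.8]), array([57.3, 25.2]), -22.5) z 0.0126 [ 62.  90. 160.]
```

Call:
drive_tool(deltas=[{"dp":[0,0,-20],"dr":[0,0,0],"claw":75},{"dp":[0,0,-50],"dr":[0,0,0],"claw":75},{"dp":[0,0,-85],"dr":[0,0,0],"claw":75},{"dp":[0,0,-115],"dr":[0,0,0],"claw":75},{"dp":[0,0,-132],"dr":[0,0,0],"claw":75},{"dp":[0,0,-140.5],"dr":[0,0,0],"claw":75},{"dp":[0,0,-140.5],"dr":[0,0,0],"claw":70},{"dp":[0,0,-140.5],"dr":[0,0,0],"claw":50}])

```text
clock: 17.3
tool_pos: [0.4331, -0.1255, 0.0175]
eef_rot: [179.9, 0.0, 71.5]
wrist_force: [-0.9, -0.4, -0.5]
opening: 0.0584
```

Call:
drive_tool(deltas=[{"dp":[0,0,0],"dr":[0,0,0],"claw":50},{"dp":[0,0,0],"dr":[0,0,0],"claw":50},{"dp":[0,0,0],"dr":[0,0,0],"claw":50},{"dp":[0,0,0],"dr":[0,0,0],"claw":50},{"dp":[0,0,20],"dr":[0,0,0],"claw":50},{"dp":[0,0,50],"dr":[0,0,0],"claw":50},{"dp":[0,0,90],"dr":[0,0,0],"claw":50},{"dp":[0,0,110],"dr":[0,0,0],"claw":50}])

```text
clock: 18.3
tool_pos: [0.4328, -0.1254, 0.1283]
eef_rot: [179.8, 0.0, 71.5]
wrist_force: [-0.1, 0.0, -1.2]
opening: 0.0576
```

Call:
drive_tool(deltas=[{"dp":[15,25,0],"dr":[0,0,0],"claw":50},{"dp":[45,65,0],"dr":[0,0,3],"claw":50},{"dp":[75,108,0],"dr":[0,0,6],"claw":50},{"dp":[105,152,0],"dr":[0,0,9],"claw":50},{"dp":[133,195,0],"dr":[0,0,13.3],"claw":50},{"dp":[160,235,0],"dr":[0,0,13.3],"claw":50},{"dp":[176,259,0],"dr":[0,0,13.3],"claw":50},{"dp":[176,259,0],"dr":[0,0,13.3],"claw":50}])

```text
clock: 19.3
tool_pos: [0.6084, 0.1355, 0.1253]
eef_rot: [-180.0, 0.0, 84.9]
wrist_force: [0.4, 0.1, -2.1]
opening: 0.0583
```

Call:
drive_tool(deltas=[{"dp":[0,0,0],"dr":[0,0,0],"claw":50},{"dp":[0,0,0],"dr":[0,0,0],"claw":50},{"dp":[0,0,-10],"dr":[0,0,0],"claw":50},{"dp":[0,0,-25],"dr":[0,0,0],"claw":50},{"dp":[0,0,-40],"dr":[0,0,0],"claw":50},{"dp":[0,0,-50],"dr":[0,0,0],"claw":50},{"dp":[0,0,-50],"dr":[0,0,0],"claw":50},{"dp":[0,0,-50],"dr":[0,0,0],"claw":50}])

```text
clock: 20.3
tool_pos: [0.6086, 0.1338, 0.0765]
eef_rot: [179.9, -0.0, 84.8]
wrist_force: [0.5, -0.3, -0.0]
opening: 0.058
```

Call:
drive_tool(deltas=[{"dp":[0,0,-6],"dr":[0,0,0],"claw":50},{"dp":[0,0,-12],"dr":[0,0,0],"claw":50},{"dp":[0,0,-16],"dr":[0,0,0],"claw":50},{"dp":[0,0,-18],"dr":[0,0,0],"claw":50},{"dp":[0,0,-19],"dr":[0,0,0],"claw":50},{"dp":[0,0,-19],"dr":[0,0,0],"claw":50},{"dp":[0,0,-19],"dr":[0,0,0],"claw":50},{"dp":[0,0,-19],"dr":[0,0,0],"claw":70}])

```text
clock: 21.3
tool_pos: [0.6084, 0.1338, 0.0571]
eef_rot: [180.0, -0.0, 84.8]
wrist_force: [-0.1, -0.3, -0.6]
opening: 0.0703
```

Call:
drive_tool(deltas=[{"dp":[0,0,0],"dr":[0,0,0],"claw":75},{"dp":[0,0,0],"dr":[0,0,0],"claw":75},{"dp":[0,0,0],"dr":[0,0,0],"claw":75},{"dp":[0,0,0],"dr":[0,0,0],"claw":75},{"dp":[0,0,20],"dr":[0,0,0],"claw":75},{"dp":[0,0,50],"dr":[0,0,0],"claw":75},{"dp":[0,0,90],"dr":[0,0,0],"claw":75},{"dp":[0,0,100],"dr":[0,0,0],"claw":75}])

```text
clock: 22.3
tool_pos: [0.6098, 0.134, 0.1623]
eef_rot: [179.6, -0.1, 84.8]
wrist_force: [-0.2, 0.3, 0.0]
opening: 0.0753
```

Call:
drive_tool(deltas=[{"dp":[-15,-35,0],"dr":[0,0,0],"claw":75},{"dp":[-37,-85,0],"dr":[0,0,-4],"claw":75},{"dp":[-60,-135,0],"dr":[0,0,-8],"claw":75},{"dp":[-83,-185,0],"dr":[0,0,-12],"claw":75},{"dp":[-106,-235,0],"dr":[0,0,-17.3],"claw":75},{"dp":[-129,-285,0],"dr":[0,0,-17.3],"claw":75},{"dp":[-148,-328,0],"dr":[0,0,-17.3],"claw":75},{"dp":[-153.5,-341,0],"dr":[0,0,-17.3],"claw":75}])

```text
clock: 23.3
tool_pos: [0.4536, -0.2091, 0.1572]
eef_rot: [180.0, 0.0, 67.3]
wrist_force: [1.2, 0.3, -0.5]
opening: 0.075
```

Call:
drive_tool(deltas=[{"dp":[0,0,0],"dr":[0,0,0],"claw":75},{"dp":[0,0,0],"dr":[0,0,0],"claw":75},{"dp":[0,0,0],"dr":[0,0,0],"claw":75},{"dp":[0,0,0],"dr":[0,0,0],"claw":75},{"dp":[0,0,0],"dr":[0,0,0],"claw":75},{"dp":[0,0,0],"dr":[0,0,0],"claw":75},{"dp":[0,0,0],"dr":[0,0,0],"claw":75},{"dp":[0,0,0],"dr":[0,0,0],"claw":75}])

```text
clock: 24.3
tool_pos: [0.4547, -0.2073, 0.157]
eef_rot: [180.0, -0.0, 67.5]
wrist_force: [0.2, -0.1, 0.1]
opening: 0.0753
```

```bash
python3 - <<'E'
from q import *
p=cam("wrist"); bars(p,.012); p=cam("top"); bedbars(p)
E
```

```text
state 24.3 [ 0.4547 -0.2073  0.157 ] [180.   -0.   67.5] [ 0.2 -0.1  0.1] 0.0753
bar [255. 181.] 1326 (array([ 455.6, -207.4]), array([59.5, 24.2]), -21.8) z 0.0126 [ 70. 101. 178.]
bedbar [229. 173.] 81 (array([606.7, 132.9]), array([58.8, 21.4]), -6.3) stand [ -1.1 -45.9] rel yaw -1.0999999999999996 z 0.0522
bedbar [237. 174.] 86 (array([603.1, 104.1]), array([57. , 21.9]), -4.5) stand [ -2.1 -74.9] rel yaw 0.7000000000000002 z 0.0519
```

Call:
drive_tool(deltas=[{"dp":[0.5,0,-20],"dr":[0,0,0.5],"claw":75},{"dp":[0.5,0,-50],"dr":[0,0,0.5],"claw":75},{"dp":[0.5,0,-85],"dr":[0,0,0.5],"claw":75},{"dp":[0.5,0,-115],"dr":[0,0,0.5],"claw":75},{"dp":[0.5,0,-132],"dr":[0,0,0.5],"claw":75},{"dp":[0.5,0,-141],"dr":[0,0,0.5],"claw":75},{"dp":[0.5,0,-141],"dr":[0,0,0.5],"claw":70},{"dp":[0.5,0,-141],"dr":[0,0,0.5],"claw":50}])

```text
clock: 25.4
tool_pos: [0.4562, -0.2077, 0.0178]
eef_rot: [179.8, 0.0, 68.0]
wrist_force: [-0.6, 0.5, -0.6]
opening: 0.0579
```

Call:
drive_tool(deltas=[{"dp":[0,0,0],"dr":[0,0,0],"claw":50},{"dp":[0,0,0],"dr":[0,0,0],"claw":50},{"dp":[0,0,0],"dr":[0,0,0],"claw":50},{"dp":[0,0,0],"dr":[0,0,0],"claw":50},{"dp":[0,0,20],"dr":[0,0,0],"claw":50},{"dp":[0,0,50],"dr":[0,0,0],"claw":50},{"dp":[0,0,90],"dr":[0,0,0],"claw":50},{"dp":[0,0,110],"dr":[0,0,0],"claw":50}])

```text
clock: 26.4
tool_pos: [0.4558, -0.2075, 0.1284]
eef_rot: [179.8, 0.0, 68.0]
wrist_force: [-0.4, 0.3, -1.7]
opening: 0.0584
```

Call:
drive_tool(deltas=[{"dp":[15,36,0],"dr":[0,0,0],"claw":50},{"dp":[38,90,0],"dr":[0,0,4],"claw":50},{"dp":[61,145,0],"dr":[0,0,8],"claw":50},{"dp":[84,200,0],"dr":[0,0,12],"claw":50},{"dp":[107,255,0],"dr":[0,0,16.8],"claw":50},{"dp":[130,310,0],"dr":[0,0,16.8],"claw":50},{"dp":[150,357,0],"dr":[0,0,16.8],"claw":50},{"dp":[155.6,370.8,0],"dr":[0,0,16.8],"claw":50}])

```text
clock: 27.4
tool_pos: [0.6109, 0.1664, 0.1254]
eef_rot: [-180.0, -0.0, 85.0]
wrist_force: [0.5, 0.1, -1.4]
opening: 0.0582
```

Call:
drive_tool(deltas=[{"dp":[0,0,0],"dr":[0,0,0],"claw":50},{"dp":[0,0,0],"dr":[0,0,0],"claw":50},{"dp":[0,0,-10],"dr":[0,0,0],"claw":50},{"dp":[0,0,-25],"dr":[0,0,0],"claw":50},{"dp":[0,0,-40],"dr":[0,0,0],"claw":50},{"dp":[0,0,-50],"dr":[0,0,0],"claw":50},{"dp":[0,0,-50],"dr":[0,0,0],"claw":50},{"dp":[0,0,-50],"dr":[0,0,0],"claw":50}])

```text
clock: 28.4
tool_pos: [0.6112, 0.1637, 0.0765]
eef_rot: [179.9, -0.0, 84.8]
wrist_force: [0.4, -0.5, -0.7]
opening: 0.0582
```

Call:
drive_tool(deltas=[{"dp":[0,0,-6],"dr":[0,0,0],"claw":50},{"dp":[0,0,-12],"dr":[0,0,0],"claw":50},{"dp":[0,0,-16],"dr":[0,0,0],"claw":50},{"dp":[0,0,-18],"dr":[0,0,0],"claw":50},{"dp":[0,0,-19],"dr":[0,0,0],"claw":50},{"dp":[0,0,-19],"dr":[0,0,0],"claw":50},{"dp":[0,0,-19],"dr":[0,0,0],"claw":50},{"dp":[0,0,-19],"dr":[0,0,0],"claw":70}])

```text
clock: 29.4
tool_pos: [0.6111, 0.1636, 0.057]
eef_rot: [179.9, -0.0, 84.8]
wrist_force: [-0.2, -0.4, -0.4]
opening: 0.0695
```

Call:
drive_tool(deltas=[{"dp":[0,0,0],"dr":[0,0,0],"claw":75},{"dp":[0,0,0],"dr":[0,0,0],"claw":75},{"dp":[0,0,0],"dr":[0,0,0],"claw":75},{"dp":[0,0,0],"dr":[0,0,0],"claw":75},{"dp":[0,0,20],"dr":[0,0,0],"claw":75},{"dp":[0,0,50],"dr":[0,0,0],"claw":75},{"dp":[0,0,90],"dr":[0,0,0],"claw":75},{"dp":[0,0,100],"dr":[0,0,0],"claw":75}])

```text
clock: 30.4
tool_pos: [0.6124, 0.1639, 0.1623]
eef_rot: [179.6, -0.1, 84.8]
wrist_force: [-0.5, -0.3, 0.5]
opening: 0.0751
```

Call:
drive_tool(deltas=[{"dp":[0,0,0],"dr":[0,0,0],"claw":75},{"dp":[2,20,0],"dr":[0,0,0],"claw":75},{"dp":[4,45,0],"dr":[0,0,0],"claw":75},{"dp":[6,70,0],"dr":[0,0,0],"claw":60},{"dp":[7.8,86,0],"dr":[0,0,0],"claw":45},{"dp":[7.8,86,0],"dr":[0,0,0],"claw":45},{"dp":[7.8,86,0],"dr":[0,0,0],"claw":45},{"dp":[7.8,86,0],"dr":[0,0,0],"claw":45}])

```text
clock: 31.4
tool_pos: [0.6187, 0.2488, 0.1571]
eef_rot: [180.0, 0.0, 84.7]
wrist_force: [0.2, -0.3, -0.5]
opening: 0.0452
```

```bash
python3 - <<'E'
from q import *
p=cam("wrist"); bedbars(p); jaws(p); q,s=stand(p); m=(q[:,2]>.054)&(q[:,2]<.063)&(s[:,1]>37)&(s[:,1]<98)&(abs(s[:,0])<12); print("housing",rect(q[m]),np.percentile(s[m],[2,50,98],axis=0).round(1).tolist())
cv2.imwrite("pics/w3.png",p["img"])
E
```

```text
state 31.4 [0.6187 0.2488 0.1571] [180.    0.   84.7] [ 0.2 -0.3 -0.5] 0.0452
bedbar [254. 278.] 1472 (array([610.9, 164.3]), array([59.3, 25.1]), -5.4) stand [  0.2 -14.2] rel yaw -0.20000000000000018 z 0.0525
bedbar [253. 309.] 1919 (array([607.1, 126.6]), array([60. , 40.4]), -6.6) stand [ -0.2 -52.1] rel yaw -1.3999999999999995 z 0.0524
jaw hist (array([  0,   0,   0,   0,   0,   0,   0,   0,   0,   0,   0,   0,   0,
         0,   0,   0,   0,   0,   0,   0,   0,   0,   0,   0,   0,   0,
         7,  52, 116,   0,   0,   0,   0,   0,   0,   0,   0,   0,   0,
         0,   0]), array([-110, -105, -100,  -95,  -90,  -85,  -80,  -75,  -70,  -65,  -60,
        -55,  -50,  -45,  -40,  -35,  -30,  -25,  -20,  -15,  -10,   -5,
          0,    5,   10,   15,   20,   25,   30,   35,   40,   45,   50,
         55,   60,   65,   70,   75,   80,   85,   90,   95]))
housing (array([618.5, 245.6]), array([60.8, 15.8]), 85.3) [[-7.2, 38.3], [0.6, 69.4], [8.1, 96.6]]
```

View pics/w3.png

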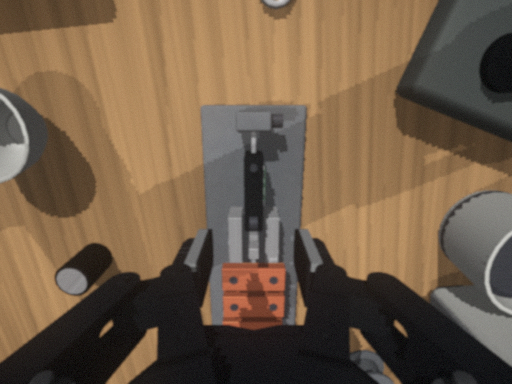

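Call:
drive_tool(deltas=[{"dp":[0,0,-20],"dr":[0,0,0],"claw":45},{"dp":[0,0,-45],"dr":[0,0,0],"claw":45},{"dp":[0,0,-70],"dr":[0,0,0],"claw":45},{"dp":[0,0,-85],"dr":[0,0,0],"claw":45},{"dp":[0,0,-95],"dr":[0,0,0],"claw":45},{"dp":[0,0,-95],"dr":[0,0,0],"claw":45},{"dp":[0,0,-95],"dr":[0,0,0],"claw":30},{"dp":[0,0,-95],"dr":[0,0,0],"claw":10}])

```text
clock: 32.45
tool_pos: [0.6191, 0.2498, 0.0633]
eef_rot: [179.9, -0.0, 84.8]
wrist_force: [-3.6, 0.2, 8.7]
opening: 0.0143
```

Call:
drive_tool(deltas=[{"dp":[0,0,0],"dr":[0,0,0],"claw":10},{"dp":[0,0,0],"dr":[0,0,0],"claw":10},{"dp":[0,0,0],"dr":[0,0,0],"claw":10},{"dp":[0,0,0],"dr":[0,0,0],"claw":10},{"dp":[-0.5,-6,0],"dr":[0,0,0],"claw":10},{"dp":[-1.1,-12,0],"dr":[0,0,0],"claw":10},{"dp":[-1.6,-17,0],"dr":[0,0,0],"claw":10},{"dp":[-1.8,-20,0],"dr":[0,0,0],"claw":10}])

```text
clock: 33.45
tool_pos: [0.6172, 0.2299, 0.0634]
eef_rot: [179.9, -0.1, 84.8]
wrist_force: [-1.6, 1.5, 6.3]
opening: 0.0143
```

Call:
drive_tool(deltas=[{"dp":[-0.2,-2,0],"dr":[0,0,0],"claw":10},{"dp":[-0.4,-4,0],"dr":[0,0,0],"claw":10},{"dp":[-0.6,-6,0],"dr":[0,0,0],"claw":10},{"dp":[-0.8,-8,0],"dr":[0,0,0],"claw":10},{"dp":[-0.9,-10,0],"dr":[0,0,0],"claw":10},{"dp":[-1.1,-12,0],"dr":[0,0,0],"claw":10},{"dp":[-1.3,-14,0],"dr":[0,0,0],"claw":10},{"dp":[-1.5,-16,0],"dr":[0,0,0],"claw":10}])

```text
clock: 34.45
tool_pos: [0.6158, 0.2145, 0.0634]
eef_rot: [179.9, -0.1, 84.8]
wrist_force: [-0.9, 3.6, 5.0]
opening: 0.0143
```

Call:
drive_tool(deltas=[{"dp":[-0.1,-1,0],"dr":[0,0,0],"claw":10},{"dp":[-0.2,-2,0],"dr":[0,0,0],"claw":10},{"dp":[-0.2,-2.5,0],"dr":[0,0,0],"claw":10},{"dp":[-0.3,-3,0],"dr":[0,0,0],"claw":10},{"dp":[-0.3,-3.5,0],"dr":[0,0,0],"claw":10},{"dp":[-0.4,-4,0],"dr":[0,0,0],"claw":10},{"dp":[-0.4,-4,0],"dr":[0,0,0],"claw":10},{"dp":[-0.4,-4,0],"dr":[0,0,0],"claw":10}])

```text
clock: 35.45
tool_pos: [0.6154, 0.2105, 0.0633]
eef_rot: [179.9, -0.1, 84.8]
wrist_force: [-1.0, 3.4, 4.6]
opening: 0.0147
```

Call:
drive_tool(deltas=[{"dp":[0,-0.5,0],"dr":[0,0,0],"claw":10},{"dp":[0,-0.5,0],"dr":[0,0,0],"claw":10},{"dp":[-0.1,-1,0],"dr":[0,0,0],"claw":10},{"dp":[-0.1,-1,0],"dr":[0,0,0],"claw":10},{"dp":[-0.1,-1.5,0],"dr":[0,0,0],"claw":10},{"dp":[-0.1,-1.5,0],"dr":[0,0,0],"claw":10},{"dp":[-0.2,-2,0],"dr":[0,0,0],"claw":10},{"dp":[-0.2,-2,0],"dr":[0,0,0],"claw":10}])

```text
clock: 36.45
tool_pos: [0.6152, 0.2088, 0.0633]
eef_rot: [179.9, -0.2, 84.8]
wrist_force: [-1.2, 3.0, 5.5]
opening: 0.0141
```

Call:
drive_tool(deltas=[{"dp":[0,-0.5,0],"dr":[0,0,0],"claw":10},{"dp":[0,-0.5,0],"dr":[0,0,0],"claw":10},{"dp":[-0.1,-1,0],"dr":[0,0,0],"claw":10},{"dp":[-0.1,-1,0],"dr":[0,0,0],"claw":10},{"dp":[-0.1,-1.5,0],"dr":[0,0,0],"claw":10},{"dp":[-0.1,-1.5,0],"dr":[0,0,0],"claw":10},{"dp":[-0.2,-2,0],"dr":[0,0,0],"claw":10},{"dp":[-0.2,-2,0],"dr":[0,0,0],"claw":10}])

```text
clock: 37.45
tool_pos: [0.615, 0.2068, 0.0634]
eef_rot: [179.9, -0.1, 84.8]
wrist_force: [-0.3, 4.0, 5.0]
opening: 0.0142
```

Call:
drive_tool(deltas=[{"dp":[0,-0.5,0],"dr":[0,0,0],"claw":10},{"dp":[0,-0.5,0],"dr":[0,0,0],"claw":10},{"dp":[-0.1,-1,0],"dr":[0,0,0],"claw":10},{"dp":[-0.1,-1,0],"dr":[0,0,0],"claw":10},{"dp":[-0.1,-1.5,0],"dr":[0,0,0],"claw":10},{"dp":[-0.1,-1.5,0],"dr":[0,0,0],"claw":10},{"dp":[-0.2,-2,0],"dr":[0,0,0],"claw":10},{"dp":[-0.2,-2,0],"dr":[0,0,0],"claw":10}])

```text
clock: 38.45
tool_pos: [0.615, 0.2065, 0.0634]
eef_rot: [179.8, -0.3, 84.9]
wrist_force: [0.8, 11.2, 2.4]
opening: 0.0144
```

```bash
python3 - <<'E'
from q import *
p=cam("top"); jaws(p); bedbars(p)
p=cam("scene"); bedbars(p); jaws(p)
E
```

```text
state 38.45 [0.615  0.2065 0.0634] [179.8  -0.3  84.9] [ 0.8 11.2  2.4] 0.0144
jaw hist (array([0, 0, 3, 6, 0, 0, 0, 0, 0, 0, 0, 0, 0, 0, 0, 0, 0, 0, 0, 0, 0, 0,
       0, 0, 0, 0, 0, 0, 0, 0, 0, 0, 0, 0, 0, 0, 0, 0, 0, 0, 0]), array([-110, -105, -100,  -95,  -90,  -85,  -80,  -75,  -70,  -65,  -60,
        -55,  -50,  -45,  -40,  -35,  -30,  -25,  -20,  -15,  -10,   -5,
          0,    5,   10,   15,   20,   25,   30,   35,   40,   45,   50,
         55,   60,   65,   70,   75,   80,   85,   90,   95]))
bedbar [233. 173.] 207 (array([605.4, 120.2]), array([61.4, 60.1]), 86.0) stand [ -1.3 -58.7] rel yaw 91.2 z 0.0519
bedbar [307. 172.] 387 (array([608.4, 123.5]), array([72.8, 62. ]), 83.4) stand [  1.4 -55.1] rel yaw 88.60000000000001 z 0.0515
jaw hist (array([ 0,  2, 11,  6,  0,  0,  0,  0,  0,  0,  0,  0,  0,  0,  0,  0,  0,
        2, 11,  6,  1,  0,  0,  0,  0, 10,  8,  4,  7,  3,  0,  0,  0,  0,
        0,  0,  0,  0,  0,  0,  0]), array([-110, -105, -100,  -95,  -90,  -85,  -80,  -75,  -70,  -65,  -60,
        -55,  -50,  -45,  -40,  -35,  -30,  -25,  -20,  -15,  -10,   -5,
          0,    5,   10,   15,   20,   25,   30,   35,   40,   45,   50,
         55,   60,   65,   70,   75,   80,   85,   90,   95]))
```

Call:
drive_tool(deltas=[{"dp":[0,-1,0],"dr":[0,0,0],"claw":10},{"dp":[-0.1,-2,0],"dr":[0,0,0],"claw":10},{"dp":[-0.1,-2,0],"dr":[0,0,0],"claw":10},{"dp":[-0.1,-3,0],"dr":[0,0,0],"claw":10},{"dp":[-0.1,-3,0],"dr":[0,0,0],"claw":10},{"dp":[-0.2,-3,0],"dr":[0,0,0],"claw":10},{"dp":[-0.2,-3,0],"dr":[0,0,0],"claw":10},{"dp":[-0.2,-3,0],"dr":[0,0,0],"claw":10}])

```text
clock: 39.55
tool_pos: [0.6149, 0.2062, 0.0634]
eef_rot: [179.8, -0.6, 85.0]
wrist_force: [4.8, 22.4, -0.4]
opening: 0.0144
```

Call:
drive_tool(deltas=[{"dp":[0,0,0],"dr":[0,0,0],"claw":10},{"dp":[0,0,0],"dr":[0,0,0],"claw":45},{"dp":[0,0,0],"dr":[0,0,0],"claw":45},{"dp":[0,0,0],"dr":[0,0,0],"claw":45},{"dp":[0,0,20],"dr":[0,0,0],"claw":45},{"dp":[0,0,60],"dr":[0,0,0],"claw":60},{"dp":[0,-20,100],"dr":[0,0,0],"claw":75},{"dp":[-10,-60,130],"dr":[0,0,0],"claw":75}])

```text
clock: 40.55
tool_pos: [0.6046, 0.1407, 0.1959]
eef_rot: [179.8, -0.1, 84.9]
wrist_force: [0.3, -1.4, -0.3]
opening: 0.075
```

Call:
drive_tool(deltas=[{"dp":[0,-20,0],"dr":[0,0,0],"claw":75},{"dp":[0,-20,0],"dr":[0,0,0],"claw":75},{"dp":[0,-20,0],"dr":[0,0,0],"claw":75},{"dp":[0,-20,0],"dr":[0,0,0],"claw":75},{"dp":[0,-20,0],"dr":[0,0,0],"claw":75},{"dp":[0,-20,0],"dr":[0,0,0],"claw":75},{"dp":[0,-20,0],"dr":[0,0,0],"claw":75},{"dp":[0,-20,0],"dr":[0,0,0],"claw":75}])

```text
clock: 41.55
tool_pos: [0.6041, 0.1206, 0.192]
eef_rot: [180.0, 0.0, 84.8]
wrist_force: [0.4, -0.2, -0.9]
opening: 0.0749
```

```bash
python3 - <<'E'
from q import *
p=cam("wrist"); bedbars(p); q,s=stand(p); m=(q[:,2]>.07)&(q[:,2]<.09)&(abs(s[:,0])<10)
for a,b in ((-110,-70),(-50,40)):
    k=m&(s[:,1]>a)&(s[:,1]<b); print(np.percentile(s[k,1],[2,5,50,95,98]).round(1) if k.sum() else 0)
cv2.imwrite("pics/w4.png",p["img"])
E
```

```text
state 41.55 [0.6041 0.1206 0.192 ] [180.    0.   84.8] [ 0.4 -0.2 -0.9] 0.0749
bedbar [256. 178.] 3923 (array([606.7, 124.2]), array([71.4, 60.1]), 84.6) stand [ -0.4 -54.6] rel yaw 89.8 z 0.0526
[-100.1  -99.6  -93.8  -90.7  -90.6]
[-19.1 -19.  -14.  -10.  -10. ]
```

View pics/w4.png

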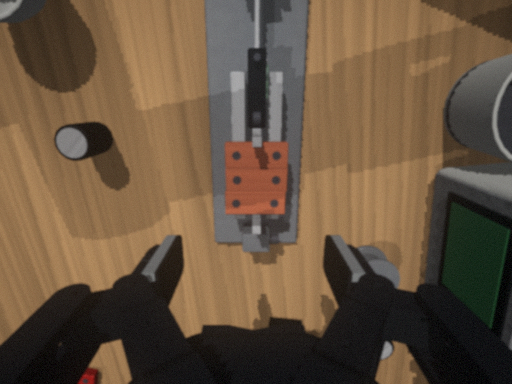

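Call:
drive_tool(deltas=[{"dp":[0,-30,10],"dr":[0,0,0],"claw":75},{"dp":[0,-75,30],"dr":[0,0,0],"claw":75},{"dp":[0,-125,50],"dr":[0,0,0],"claw":75},{"dp":[0,-175,50],"dr":[0,0,0],"claw":75},{"dp":[0,-225,50],"dr":[0,0,0],"claw":75},{"dp":[0,-270,50],"dr":[0,0,0],"claw":75},{"dp":[0,-285,50],"dr":[0,0,0],"claw":75},{"dp":[0,-285,50],"dr":[0,0,0],"claw":75}])

```text
clock: 42.6
tool_pos: [0.6041, -0.1647, 0.2419]
eef_rot: [-180.0, -0.0, 84.7]
wrist_force: [0.1, 0.4, -0.3]
opening: 0.075
```

```bash
python3 - <<'E'
from q import *
p=cam("wrist"); C=cloud(p); cv2.imwrite("pics/w5.png",p["img"]); np.save("w5.npy",p,allow_pickle=True)
for o in bot.outline_of("support",p):
    m=o["region"]&(p["z_map"]>0); q=C[m]; print(round(o["score"],2),np.round(np.array(o["bbox"])*[512,384,512,384]),rect(q))
    for a,b in ((.004,.011),(.019,.025),(.033,.039),(.040,.046)):
        k=(q[:,2]>a)&(q[:,2]<b); print(a,k.sum(),rect(q[k]) if k.sum()>10 else 0)
print([(round(o["score"],2),w(p,*(np.array(o["xy"])*[512,384]),z=0).round(4)) for o in bot.pinpoint("support",p)])
E
```

```text
state 42.6 [ 0.6041 -0.1647  0.2419] [-180.    -0.    84.7] [ 0.1  0.4 -0.3] 0.075
0.78 [230. 100. 295. 236.] (array([ 611.1, -176.6]), array([180.3,  61.6]), 80.2)
0.004 790 (array([ 611.1, -175.2]), array([176.,  44.]), 78.2)
0.019 3028 (array([ 615.5, -171.6]), array([122.9,  53.1]), 76.6)
0.033 584 (array([ 611.5, -175.2]), array([128.1,  56.5]), 78.2)
0.04 86 (array([ 611.4, -174.6]), array([126.4,  57.3]), 77.9)
[(0.95, array([ 0.6074, -0.1754,  0.    ]))]
```

View pics/w5.png

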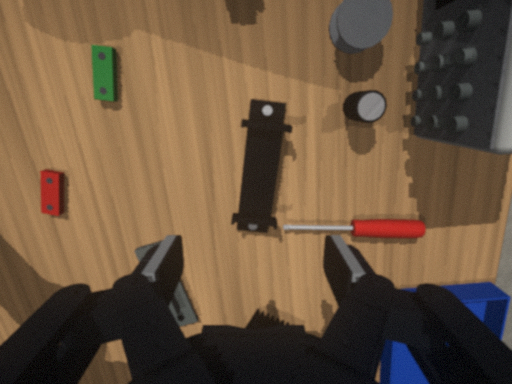

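Call:
drive_tool(deltas=[{"dp":[0,30,0],"dr":[0,0,0],"claw":75},{"dp":[1,75,0],"dr":[0,0,0],"claw":75},{"dp":[2,125,0],"dr":[0,0,0],"claw":75},{"dp":[3,175,-10],"dr":[0,0,0],"claw":75},{"dp":[4,225,-30],"dr":[0,0,0],"claw":75},{"dp":[5,275,-50],"dr":[0,0,0],"claw":75},{"dp":[5.1,305,-80],"dr":[0,0,0],"claw":75},{"dp":[5.1,316,-90],"dr":[0,0,0],"claw":75}])

```text
clock: 43.75
tool_pos: [0.6077, 0.1543, 0.1499]
eef_rot: [-179.8, 0.0, 85.0]
wrist_force: [-0.8, -0.9, -0.3]
opening: 0.0749
```

Call:
drive_tool(deltas=[{"dp":[0,0,0],"dr":[0,0,0],"claw":75},{"dp":[0,0,-20],"dr":[0,0,0],"claw":75},{"dp":[0,0,-50],"dr":[0,0,0],"claw":75},{"dp":[0,0,-75],"dr":[0,0,0],"claw":75},{"dp":[0,0,-90],"dr":[0,0,0],"claw":75},{"dp":[0,0,-96],"dr":[0,0,0],"claw":75},{"dp":[0,0,-96],"dr":[0,0,0],"claw":75},{"dp":[0,0,-96],"dr":[0,0,0],"claw":75}])

```text
clock: 44.75
tool_pos: [0.6099, 0.1517, 0.0573]
eef_rot: [179.9, -0.0, 84.8]
wrist_force: [0.7, 1.2, 0.7]
opening: 0.0753
```

Call:
drive_tool(deltas=[{"dp":[0,0,-1],"dr":[0,0,0],"claw":50},{"dp":[0,0,-1],"dr":[0,0,0],"claw":50},{"dp":[0,0,-1],"dr":[0,0,0],"claw":50},{"dp":[0,0,-1],"dr":[0,0,0],"claw":50},{"dp":[0,0,9],"dr":[0,0,0],"claw":50},{"dp":[0,0,29],"dr":[0,0,0],"claw":50},{"dp":[0,0,59],"dr":[0,0,0],"claw":50},{"dp":[0,0,79],"dr":[0,0,0],"claw":50}])

```text
clock: 45.75
tool_pos: [0.6098, 0.1515, 0.138]
eef_rot: [179.8, -0.0, 84.8]
wrist_force: [0.6, -0.4, -1.5]
opening: 0.058
```

Call:
drive_tool(deltas=[{"dp":[0,-25,10],"dr":[0,0,0],"claw":50},{"dp":[0,-75,10],"dr":[0,0,-2],"claw":50},{"dp":[-1,-125,10],"dr":[0,0,-4],"claw":50},{"dp":[-1,-180,10],"dr":[0,0,-6.7],"claw":50},{"dp":[-2,-235,0],"dr":[0,0,-6.7],"claw":50},{"dp":[-2,-285,-20],"dr":[0,0,-6.7],"claw":50},{"dp":[-2.9,-330,-40],"dr":[0,0,-6.7],"claw":50},{"dp":[-2.9,-349.2,-50],"dr":[0,0,-6.7],"claw":50}])

```text
clock: 46.75
tool_pos: [0.6054, -0.1999, 0.0841]
eef_rot: [-179.9, 0.0, 77.9]
wrist_force: [0.5, 1.4, -0.9]
opening: 0.0582
```

Call:
drive_tool(deltas=[{"dp":[0,0,0],"dr":[0,0,0],"claw":50},{"dp":[0,0,0],"dr":[0,0,0],"claw":50},{"dp":[0,0,0],"dr":[0,0,0],"claw":50},{"dp":[0,0,-5],"dr":[0,0,0],"claw":50},{"dp":[0,0,-10],"dr":[0,0,0],"claw":50},{"dp":[0,0,-15],"dr":[0,0,0],"claw":50},{"dp":[0,0,-15],"dr":[0,0,0],"claw":50},{"dp":[0,0,-15],"dr":[0,0,0],"claw":50}])

```text
clock: 47.75
tool_pos: [0.6064, -0.1977, 0.0701]
eef_rot: [180.0, -0.0, 78.1]
wrist_force: [0.8, 0.9, -1.7]
opening: 0.0581
```

```bash
python3 - <<'E'
from q import *
p=cam("top"); bedbars(p); p=cam("scene"); bedbars(p); p=cam("wrist");cv2.imwrite("pics/w6.png",p["img"])
C=cloud(p);h=cv2.cvtColor(p["img"],cv2.COLOR_BGR2HSV); m=((h[...,0]>=4)&(h[...,0]<16)&(h[...,1]>125)&(h[...,2]>70)&(p["z_map"]>0)&(p["z_map"]<.3)); print(rect(C[m]),np.percentile(C[m][:,2],[5,50,95]))
E
```

```text
state 47.75 [ 0.6064 -0.1977  0.0701] [180.   -0.   78.1] [ 0.8  0.9 -1.7] 0.0581
bedbar [234. 174.] 178 (array([604.4, 113.8]), array([58.8, 49.4]), -5.1) stand [ -1.7 -65.1] rel yaw 0.10000000000000053 z 0.0522
bedbar [304. 174.] 274 (array([606.7, 112.1]), array([60.6, 54.8]), -7.7) stand [  0.7 -66.6] rel yaw -2.5 z 0.0517
(array([ 614.4, -209.9]), array([425.6, 294.6]), -14.0) [0.00029675 0.06569029 0.0669722 ]
```

View pics/w6.png

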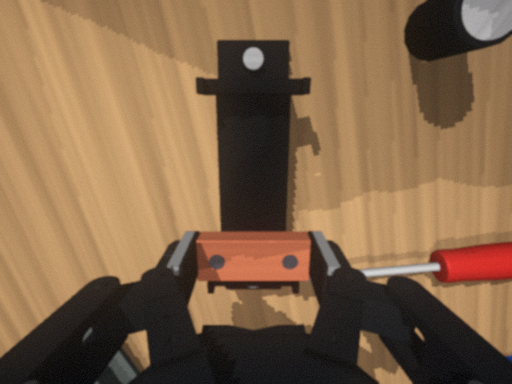

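Call:
drive_tool(deltas=[{"dp":[0,0,-10],"dr":[0,0,0],"claw":50},{"dp":[0,0,-18],"dr":[0,0,0],"claw":50},{"dp":[0,0,-25],"dr":[0,0,0],"claw":50},{"dp":[0,0,-29],"dr":[0,0,0],"claw":50},{"dp":[0,0,-31],"dr":[0,0,0],"claw":50},{"dp":[0,0,-32],"dr":[0,0,0],"claw":50},{"dp":[0,0,-32],"dr":[0,0,0],"claw":50},{"dp":[0,0,-32],"dr":[0,0,0],"claw":50}])

```text
clock: 48.9
tool_pos: [0.6065, -0.1977, 0.0387]
eef_rot: [180.0, 0.0, 78.1]
wrist_force: [-3.5, 1.3, 4.0]
opening: 0.0583
```

Call:
drive_tool(deltas=[{"dp":[0,0,0],"dr":[0,0,0],"claw":65},{"dp":[0,0,0],"dr":[0,0,0],"claw":72},{"dp":[0,0,0],"dr":[0,0,0],"claw":72},{"dp":[0,0,0],"dr":[0,0,0],"claw":72},{"dp":[0,0,20],"dr":[0,0,0],"claw":72},{"dp":[0,0,50],"dr":[0,0,0],"claw":72},{"dp":[0,0,90],"dr":[0,0,0],"claw":75},{"dp":[0,0,120],"dr":[0,0,0],"claw":75}])

```text
clock: 49.9
tool_pos: [0.6069, -0.1978, 0.162]
eef_rot: [179.8, 0.0, 78.1]
wrist_force: [1.0, 0.1, -0.6]
opening: 0.0751
```

```bash
cat >> q.py <<'E'
def supbars(p,c=(611.3,-175.2),yaw=-11.9):
    C=cloud(p); h=cv2.cvtColor(p["img"],cv2.COLOR_BGR2HSV)
    m=((h[...,0]>=4)&(h[...,0]<16)&(h[...,1]>125)&(h[...,2]>70)&(abs(C[...,2]-.034)<.006)).astype(np.uint8)
    k,l,st,cc=cv2.connectedComponentsWithStats(m); t=np.radians(yaw); R=np.array([[np.cos(t),np.sin(t)],[-np.sin(t),np.cos(t)]])
    for i in range(1,k):
        if st[i,4]>40:
            r=rect(C[l==i]); print("supbar",cc[i].round(),st[i,4],r,"local",(R@(r[0]-c)).round(1),"rel yaw",r[2]-yaw,"z",np.percentile(C[l==i][:,2],[10,50,90]).round(4))
E
python3 - <<'E'
from q import *
p=cam("wrist"); supbars(p)
C=cloud(p)
for o in bot.outline_of("support",p)[:1]:
    m=o["region"]&(p["z_map"]>0); q=C[m]
    for a,b in ((.004,.011),(.033,.039),(.040,.046)):
        k=(q[:,2]>a)&(q[:,2]<b); print(a,k.sum(),rect(q[k]) if k.sum()>10 else 0)
E
```

```text
state 49.9 [ 0.6069 -0.1978  0.162 ] [179.8   0.   78.1] [ 1.   0.1 -0.6] 0.0751
supbar [253. 189.] 1532 (array([ 605.6, -201.5]), array([60., 24.]), -12.0) local [ -0.2 -26.9] rel yaw -0.09999999999999964 z [0.0333 0.0346 0.0354]
0.004 1321 (array([ 610.7, -175.4]), array([175.9,  43.9]), 77.9)
0.033 1085 (array([ 611.5, -175.4]), array([128. ,  56.4]), 78.1)
0.04 176 (array([ 611. , -175.2]), array([127.5,  57.4]), 78.4)
```

Call:
drive_tool(deltas=[{"dp":[0,30,0],"dr":[0,0,0],"claw":75},{"dp":[0,75,0],"dr":[0,0,2],"claw":75},{"dp":[0,125,0],"dr":[0,0,4],"claw":75},{"dp":[0,175,0],"dr":[0,0,6.7],"claw":75},{"dp":[0,225,0],"dr":[0,0,6.7],"claw":75},{"dp":[0.5,275,0],"dr":[0,0,6.7],"claw":75},{"dp":[0.5,312,0],"dr":[0,0,6.7],"claw":75},{"dp":[0.5,325,0],"dr":[0,0,6.7],"claw":75}])

```text
clock: 51.0
tool_pos: [0.6064, 0.1293, 0.1578]
eef_rot: [-180.0, 0.0, 84.9]
wrist_force: [-0.7, -0.7, -0.9]
opening: 0.075
```

Call:
drive_tool(deltas=[{"dp":[0,0,0],"dr":[0,0,0],"claw":75},{"dp":[0,0,0],"dr":[0,0,0],"claw":75},{"dp":[0,0,-20],"dr":[0,0,0],"claw":75},{"dp":[0,0,-40],"dr":[0,0,0],"claw":75},{"dp":[0,0,-60],"dr":[0,0,0],"claw":75},{"dp":[0,0,-70],"dr":[0,0,0],"claw":75},{"dp":[0,0,-70],"dr":[0,0,0],"claw":75},{"dp":[0,0,-70],"dr":[0,0,0],"claw":75}])

```text
clock: 52.0
tool_pos: [0.6073, 0.1275, 0.0889]
eef_rot: [179.9, -0.0, 84.8]
wrist_force: [-0.7, -0.4, 0.5]
opening: 0.0751
```

```bash
python3 - <<'E'
from q import *
p=cam("wrist"); bedbars(p)
E
```

```text
state 52.0 [0.6073 0.1275 0.0889] [179.9  -0.   84.8] [-0.7 -0.4  0.5] 0.0751
bedbar [253. 244.] 6312 (array([605.4, 113.7]), array([60.5, 52. ]), -5.0) stand [ -0.7 -65.1] rel yaw 0.20000000000000018 z 0.0525
```

Call:
drive_tool(deltas=[{"dp":[0,0,-15],"dr":[0,0,0],"claw":75},{"dp":[0,0,-28],"dr":[0,0,0],"claw":75},{"dp":[0,0,-32],"dr":[0,0,0],"claw":75},{"dp":[0,0,-32],"dr":[0,0,0],"claw":70},{"dp":[0,0,-32],"dr":[0,0,0],"claw":50},{"dp":[0,0,-32],"dr":[0,0,0],"claw":50},{"dp":[0,0,-32],"dr":[0,0,0],"claw":50},{"dp":[0,0,-32],"dr":[0,0,0],"claw":50}])

```text
clock: 53.05
tool_pos: [0.6073, 0.1275, 0.0569]
eef_rot: [179.9, -0.0, 84.8]
wrist_force: [0.9, -0.2, 4.9]
opening: 0.0585
```

Call:
drive_tool(deltas=[{"dp":[0,0,10],"dr":[0,0,0],"claw":50},{"dp":[0,0,30],"dr":[0,0,0],"claw":50},{"dp":[0,0,60],"dr":[0,0,0],"claw":50},{"dp":[0,0,80],"dr":[0,0,0],"claw":50},{"dp":[0,-15,85],"dr":[0,0,0],"claw":50},{"dp":[0,-50,85],"dr":[0,0,-2],"claw":50},{"dp":[1,-95,85],"dr":[0,0,-4],"claw":50},{"dp":[2,-145,85],"dr":[0,0,-6.7],"claw":50}])

```text
clock: 54.05
tool_pos: [0.608, -0.0196, 0.1399]
eef_rot: [-179.9, 0.0, 78.0]
wrist_force: [0.5, -0.5, -0.4]
opening: 0.0579
```

Call:
drive_tool(deltas=[{"dp":[1,-45,0],"dr":[0,0,0],"claw":50},{"dp":[1,-90,-10],"dr":[0,0,0],"claw":50},{"dp":[2,-130,-30],"dr":[0,0,0],"claw":50},{"dp":[2.9,-155,-50],"dr":[0,0,0],"claw":50},{"dp":[2.9,-155,-65],"dr":[0,0,0],"claw":50},{"dp":[2.9,-155,-71],"dr":[0,0,0],"claw":50},{"dp":[2.9,-155,-71],"dr":[0,0,0],"claw":50},{"dp":[2.9,-155,-71],"dr":[0,0,0],"claw":50}])

```text
clock: 55.05
tool_pos: [0.6123, -0.172, 0.0711]
eef_rot: [179.9, 0.0, 78.1]
wrist_force: [0.3, 0.3, -1.5]
opening: 0.0582
```

```bash
cat >> q.py <<'E'
def hand(p,yaw):
    """bar held: centre relative to TCP in frame yaw"""
    s=bot.read_state(); C=cloud(p);h=cv2.cvtColor(p["img"],cv2.COLOR_BGR2HSV); z=s["tool_pos"][2]-.004
    m=((h[...,0]>=4)&(h[...,0]<16)&(h[...,1]>125)&(h[...,2]>70)&(abs(C[...,2]-z)<.004)).astype(np.uint8)
    k,l,st,cc=cv2.connectedComponentsWithStats(m); i=1+np.argmax(st[1:,4]); r=rect(C[l==i]); t=np.radians(yaw); R=np.array([[np.cos(t),np.sin(t)],[-np.sin(t),np.cos(t)]])
    print("hand",r,(R@(r[0]-s["tool_pos"][:2]*1000)).round(1),np.median(C[l==i][:,2]).round(4))
E
python3 - <<'E'
from q import *
p=cam("wrist"); hand(p,-11.9); supbars(p); p=cam("top"); bedbars(p)
E
```

```text
state 55.05 [ 0.6123 -0.172   0.0711] [179.9   0.   78.1] [ 0.3  0.3 -1.5] 0.0582
hand (array([ 611.7, -172. ]), array([59.4, 25.1]), -11.3) [-0.6 -0. ] 0.0667
supbar [253. 280.] 969 (array([ 603.8, -209. ]), array([59.9,  9.5]), -12.0) local [ -0.4 -34.6] rel yaw -0.09999999999999964 z [0.0339 0.0346 0.0353]
bedbar [238. 175.] 79 (array([602.7,  99.9]), array([57.5, 21.5]), -5.0) stand [ -2.1 -79.1] rel yaw 0.20000000000000018 z 0.0513
```

Call:
drive_tool(deltas=[{"dp":[-0.8,-3.9,-8],"dr":[0,0,0],"claw":50},{"dp":[-0.8,-3.9,-18],"dr":[0,0,0],"claw":50},{"dp":[-0.8,-3.9,-25],"dr":[0,0,0],"claw":50},{"dp":[-0.8,-3.9,-29],"dr":[0,0,0],"claw":50},{"dp":[-0.8,-3.9,-31],"dr":[0,0,0],"claw":50},{"dp":[-0.8,-3.9,-32.5],"dr":[0,0,0],"claw":50},{"dp":[-0.8,-3.9,-32.5],"dr":[0,0,0],"claw":50},{"dp":[-0.8,-3.9,-32.5],"dr":[0,0,0],"claw":50}])

```text
clock: 56.15
tool_pos: [0.6111, -0.1766, 0.0389]
eef_rot: [180.0, 0.0, 78.1]
wrist_force: [-5.2, 1.9, 4.9]
opening: 0.0578
```

Call:
drive_tool(deltas=[{"dp":[0,0,0],"dr":[0,0,0],"claw":65},{"dp":[0,0,0],"dr":[0,0,0],"claw":72},{"dp":[0,0,0],"dr":[0,0,0],"claw":72},{"dp":[0,0,0],"dr":[0,0,0],"claw":72},{"dp":[0,0,20],"dr":[0,0,0],"claw":72},{"dp":[0,0,50],"dr":[0,0,0],"claw":72},{"dp":[0,0,90],"dr":[0,0,0],"claw":75},{"dp":[0,0,120],"dr":[0,0,0],"claw":75}])

```text
clock: 57.15
tool_pos: [0.6115, -0.1767, 0.1614]
eef_rot: [179.8, 0.0, 78.1]
wrist_force: [0.4, 0.9, 0.7]
opening: 0.0751
```

```bash
python3 - <<'E'
from q import *
p=cam("wrist"); supbars(p)
E
```

```text
state 57.15 [ 0.6115 -0.1767  0.1614] [179.8   0.   78.1] [0.4 0.9 0.7] 0.0751
supbar [253. 198.] 2930 (array([ 608.3, -189.1]), array([59.7, 49.2]), -12.0) local [ -0.1 -14.2] rel yaw -0.09999999999999964 z [0.0336 0.0346 0.0355]
```

Call:
drive_tool(deltas=[{"dp":[0,30,0],"dr":[0,0,0],"claw":75},{"dp":[-1,75,0],"dr":[0,0,2],"claw":75},{"dp":[-2,125,0],"dr":[0,0,4],"claw":75},{"dp":[-4,175,0],"dr":[0,0,6.7],"claw":75},{"dp":[-5,225,0],"dr":[0,0,6.7],"claw":75},{"dp":[-6.7,265,0],"dr":[0,0,6.7],"claw":75},{"dp":[-6.7,277.6,0],"dr":[0,0,6.7],"claw":75},{"dp":[-6.7,277.6,0],"dr":[0,0,6.7],"claw":75}])

```text
clock: 58.2
tool_pos: [0.6044, 0.1012, 0.1582]
eef_rot: [179.9, 0.0, 84.8]
wrist_force: [0.0, 0.2, -0.1]
opening: 0.075
```

Call:
drive_tool(deltas=[{"dp":[0,0,0],"dr":[0,0,0],"claw":75},{"dp":[0,0,0],"dr":[0,0,0],"claw":75},{"dp":[0,0,-30],"dr":[0,0,0],"claw":75},{"dp":[0,0,-60],"dr":[0,0,0],"claw":75},{"dp":[0,0,-85],"dr":[0,0,0],"claw":75},{"dp":[0,0,-97],"dr":[0,0,0],"claw":75},{"dp":[0,0,-102],"dr":[0,0,0],"claw":75},{"dp":[0,0,-102],"dr":[0,0,0],"claw":75}])

```text
clock: 59.2
tool_pos: [0.6046, 0.1009, 0.0562]
eef_rot: [179.9, -0.0, 84.8]
wrist_force: [-0.5, -0.3, -0.5]
opening: 0.075
```

Call:
drive_tool(deltas=[{"dp":[0,0,0],"dr":[0,0,0],"claw":50},{"dp":[0,0,0],"dr":[0,0,0],"claw":50},{"dp":[0,0,0],"dr":[0,0,0],"claw":50},{"dp":[0,0,0],"dr":[0,0,0],"claw":50},{"dp":[0,0,10],"dr":[0,0,0],"claw":50},{"dp":[0,0,30],"dr":[0,0,0],"claw":50},{"dp":[0,0,60],"dr":[0,0,0],"claw":50},{"dp":[0,0,85],"dr":[0,0,0],"claw":50}])

```text
clock: 60.2
tool_pos: [0.6045, 0.101, 0.1431]
eef_rot: [179.9, -0.0, 84.8]
wrist_force: [1.3, -0.3, -1.5]
opening: 0.0581
```

Call:
drive_tool(deltas=[{"dp":[1,-25,0],"dr":[0,0,0],"claw":50},{"dp":[3,-65,0],"dr":[0,0,-2],"claw":50},{"dp":[5,-110,0],"dr":[0,0,-4],"claw":50},{"dp":[7,-155,-10],"dr":[0,0,-6.7],"claw":50},{"dp":[9,-200,-30],"dr":[0,0,-6.7],"claw":50},{"dp":[12.3,-240,-50],"dr":[0,0,-6.7],"claw":50},{"dp":[12.3,-250,-65],"dr":[0,0,-6.7],"claw":50},{"dp":[12.3,-250,-70],"dr":[0,0,-6.7],"claw":50}])

```text
clock: 61.2
tool_pos: [0.6161, -0.149, 0.07]
eef_rot: [-179.9, -0.0, 78.0]
wrist_force: [0.5, 1.5, -1.3]
opening: 0.0579
```

Call:
drive_tool(deltas=[{"dp":[0,0,0],"dr":[0,0,0],"claw":50},{"dp":[0,0,0],"dr":[0,0,0],"claw":50},{"dp":[0,0,0],"dr":[0,0,0],"claw":50},{"dp":[0,0,0],"dr":[0,0,0],"claw":50},{"dp":[0,0,0],"dr":[0,0,0],"claw":50},{"dp":[0,0,0],"dr":[0,0,0],"claw":50},{"dp":[0,0,0],"dr":[0,0,0],"claw":50},{"dp":[0,0,0],"dr":[0,0,0],"claw":50}])

```text
clock: 62.2
tool_pos: [0.6165, -0.149, 0.0705]
eef_rot: [180.0, 0.0, 78.1]
wrist_force: [-0.1, -0.6, -2.2]
opening: 0.0584
```

```bash
python3 - <<'E'
from q import *
p=cam("wrist"); hand(p,-11.9); supbars(p); p=cam("top"); bedbars(p)
E
```

```text
state 62.2 [ 0.6165 -0.149   0.0705] [180.    0.   78.1] [-0.1 -0.6 -2.2] 0.0584
hand (array([ 615.7, -149.8]), array([59.2, 25.2]), -11.8) [-0.6 -1. ] 0.0657
supbar [254. 294.] 3223 (array([ 606.4, -197.6]), array([60., 33.]), -11.6) local [ -0.2 -22.9] rel yaw 0.3000000000000007 z [0.0338 0.0346 0.0353]
```

Call:
drive_tool(deltas=[{"dp":[0,-1,-8],"dr":[0,0,0],"claw":50},{"dp":[0,-1,-18],"dr":[0,0,0],"claw":50},{"dp":[0,-1,-25],"dr":[0,0,0],"claw":50},{"dp":[0,-1,-29],"dr":[0,0,0],"claw":50},{"dp":[0,-1,-31],"dr":[0,0,0],"claw":50},{"dp":[0,-1,-32],"dr":[0,0,0],"claw":50},{"dp":[0,-1,-32],"dr":[0,0,0],"claw":50},{"dp":[0,-1,-32],"dr":[0,0,0],"claw":50}])

```text
clock: 63.3
tool_pos: [0.6168, -0.15, 0.0393]
eef_rot: [179.9, 0.0, 78.1]
wrist_force: [-5.3, 1.2, 6.0]
opening: 0.0581
```

Call:
drive_tool(deltas=[{"dp":[0,0,0],"dr":[0,0,0],"claw":65},{"dp":[0,0,0],"dr":[0,0,0],"claw":72},{"dp":[0,0,0],"dr":[0,0,0],"claw":72},{"dp":[0,0,0],"dr":[0,0,0],"claw":72},{"dp":[0,0,20],"dr":[0,0,0],"claw":72},{"dp":[0,0,50],"dr":[0,0,0],"claw":72},{"dp":[0,0,90],"dr":[0,0,0],"claw":75},{"dp":[0,-10,130],"dr":[0,0,0],"claw":75}])

```text
clock: 64.3
tool_pos: [0.6167, -0.1595, 0.1716]
eef_rot: [179.9, 0.0, 78.1]
wrist_force: [1.0, 0.2, 0.4]
opening: 0.0747
```

```bash
python3 - <<'E'
from q import *
p=cam("wrist"); supbars(p)
for n in ("top","scene"):
    p=cam(n); C=cloud(p)
    for o in bot.outline_of("cover",p):
        if o["score"]>.3:
            m=o["region"]&(p["z_map"]>0)&(C[...,2]>.008); print(n,round(o["score"],2),rect(C[m]))
E
```

```text
state 64.3 [ 0.6167 -0.1595  0.1716] [179.9   0.   78.1] [1.  0.2 0.4] 0.0747
supbar [251. 199.] 4046 (array([ 611. , -176.4]), array([76., 60.]), 77.9) local [-0.  -1.2] rel yaw 89.80000000000001 z [0.0336 0.0346 0.0354]
top 0.64 (array([ 460.1, -336.6]), array([142.2,  44.8]), -79.0)
scene 0.72 (array([ 461. , -338.8]), array([141.6,  45.1]), -78.3)
```

Call:
drive_tool(deltas=[{"dp":[-15,-18,0],"dr":[0,0,0],"claw":75},{"dp":[-45,-50,0],"dr":[0,0,5],"claw":60},{"dp":[-75,-85,0],"dr":[0,0,10],"claw":45},{"dp":[-105,-120,0],"dr":[0,0,15],"claw":45},{"dp":[-135,-155,0],"dr":[0,0,20],"claw":45},{"dp":[-156,-178,0],"dr":[0,0,23.4],"claw":45},{"dp":[-156,-178,0],"dr":[0,0,23.4],"claw":45},{"dp":[-156,-178,0],"dr":[0,0,23.4],"claw":45}])

```text
clock: 65.55
tool_pos: [0.4602, -0.3376, 0.1679]
eef_rot: [-180.0, -0.1, 101.4]
wrist_force: [0.2, 0.4, 0.3]
opening: 0.045
```

```bash
python3 - <<'E'
from q import *
p=cam("wrist"); C=cloud(p); cv2.imwrite("pics/w7.png",p["img"])
for o in bot.outline_of("cover",p)[:2]:
    m=o["region"]&(p["z_map"]>0); q=C[m]; print(round(o["score"],2))
    for a,b in ((.008,.015),(.023,.031)):
        k=(q[:,2]>a)&(q[:,2]<b); print(a,k.sum(),rect(q[k]) if k.sum()>10 else 0)
E
```

```text
state 65.55 [ 0.4602 -0.3376  0.1679] [-1.800e+02 -1.000e-01  1.014e+02] [0.2 0.4 0.3] 0.045
0.94
0.008 4649 (array([ 459.2, -338.7]), array([141.7,  44. ]), -78.1)
0.023 955 (array([ 458.8, -338.4]), array([79.6, 11.5]), -78.3)
```

View pics/w7.png

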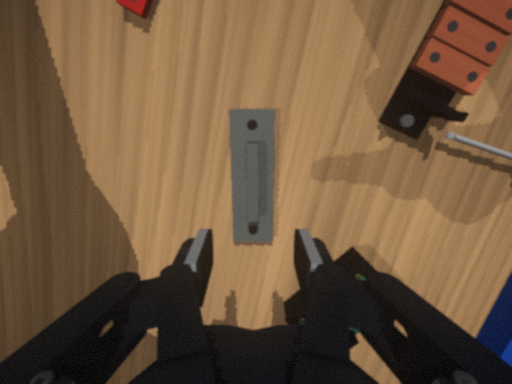

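Call:
drive_tool(deltas=[{"dp":[-1.2,-1,-20],"dr":[0,0,0.4],"claw":45},{"dp":[-1.2,-1,-50],"dr":[0,0,0.4],"claw":45},{"dp":[-1.2,-1,-85],"dr":[0,0,0.4],"claw":45},{"dp":[-1.2,-1,-112],"dr":[0,0,0.4],"claw":45},{"dp":[-1.2,-1,-128],"dr":[0,0,0.4],"claw":45},{"dp":[-1.2,-1,-135],"dr":[0,0,0.4],"claw":45},{"dp":[-1.2,-1,-135],"dr":[0,0,0.4],"claw":45},{"dp":[-1.2,-1,-135],"dr":[0,0,0.4],"claw":25}])

```text
clock: 66.65
tool_pos: [0.4599, -0.3394, 0.0347]
eef_rot: [179.9, 0.1, 101.9]
wrist_force: [0.5, 0.5, 0.5]
opening: 0.0283
```

Call:
drive_tool(deltas=[{"dp":[0,0,0],"dr":[0,0,0],"claw":5},{"dp":[0,0,0],"dr":[0,0,0],"claw":5},{"dp":[0,0,0],"dr":[0,0,0],"claw":5},{"dp":[0,0,0],"dr":[0,0,0],"claw":5},{"dp":[0,0,0],"dr":[0,0,0],"claw":5},{"dp":[0,0,15],"dr":[0,0,0],"claw":5},{"dp":[0,0,40],"dr":[0,0,0],"claw":5},{"dp":[0,0,70],"dr":[0,0,0],"claw":5}])

```text
clock: 67.65
tool_pos: [0.4589, -0.3386, 0.1041]
eef_rot: [-179.9, -0.1, 101.9]
wrist_force: [0.2, 0.1, -2.3]
opening: 0.0102
```

Call:
drive_tool(deltas=[{"dp":[10,10,20],"dr":[0,0,0],"claw":5},{"dp":[35,38,25],"dr":[0,0,-5],"claw":5},{"dp":[65,70,25],"dr":[0,0,-10],"claw":5},{"dp":[95,102,25],"dr":[0,0,-15],"claw":5},{"dp":[125,134,20],"dr":[0,0,-20],"claw":5},{"dp":[145,156,10],"dr":[0,0,-23.8],"claw":5},{"dp":[152.3,163.3,0],"dr":[0,0,-23.8],"claw":5},{"dp":[152.3,163.3,0],"dr":[0,0,-23.8],"claw":5}])

```text
clock: 68.65
tool_pos: [0.6109, -0.1755, 0.1023]
eef_rot: [-179.9, -0.0, 78.2]
wrist_force: [0.3, -1.0, -1.1]
opening: 0.0103
```

Call:
drive_tool(deltas=[{"dp":[0,0,0],"dr":[0,0,0],"claw":5},{"dp":[0,0,0],"dr":[0,0,0],"claw":5},{"dp":[0,0,0],"dr":[0,0,0],"claw":5},{"dp":[0,0,0],"dr":[0,0,0],"claw":5},{"dp":[0,0,0],"dr":[0,0,0],"claw":5},{"dp":[0,0,0],"dr":[0,0,0],"claw":5},{"dp":[0,0,0],"dr":[0,0,0],"claw":5},{"dp":[0,0,0],"dr":[0,0,0],"claw":5}])

```text
clock: 69.65
tool_pos: [0.6116, -0.1756, 0.1035]
eef_rot: [-180.0, -0.0, 78.1]
wrist_force: [0.2, -0.3, -2.5]
opening: 0.0101
```

```bash
python3 - <<'E'
from q import *
p=cam("wrist"); C=cloud(p); cv2.imwrite("pics/w8.png",p["img"])
for o in bot.outline_of("cover",p)[:1]:
    m=o["region"]&(p["z_map"]>0); q=C[m]; print(round(o["score"],2),np.percentile(q[:,2],[5,25,50,75,95]))
    z=np.median(q[:,2]); k=abs(q[:,2]-z)<.006; print(rect(q[k])); A=np.c_[q[k][:,:2],np.ones(k.sum())]; print("tilt",np.degrees(np.linalg.lstsq(A,q[k][:,2],rcond=None)[0][:2]))
E
```

```text
state 69.65 [ 0.6116 -0.1756  0.1035] [-180.    -0.    78.1] [ 0.2 -0.3 -2.5] 0.0101
0.85 [0.07937388 0.08007005 0.08064337 0.0861389  0.09673166]
(array([ 611.8, -172.9]), array([137.5,  44.2]), 78.1)
tilt [-0.08353775 -0.02691843]
```

View pics/w8.png

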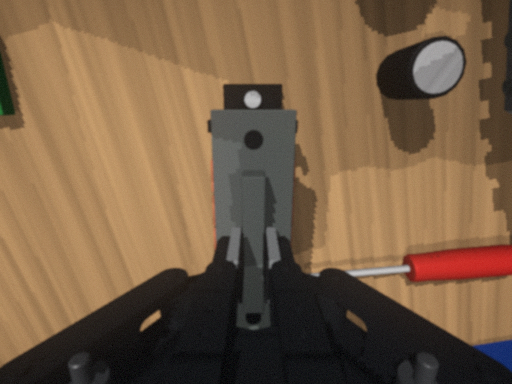

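Call:
drive_tool(deltas=[{"dp":[0,0,-8],"dr":[0,0,0],"claw":5},{"dp":[0,0,-16],"dr":[0,0,0],"claw":5},{"dp":[0,0,-22],"dr":[0,0,0],"claw":5},{"dp":[0,0,-27],"dr":[0,0,0],"claw":5},{"dp":[0,0,-31],"dr":[0,0,0],"claw":5},{"dp":[0,0,-34],"dr":[0,0,0],"claw":5},{"dp":[0,0,-36],"dr":[0,0,0],"claw":5},{"dp":[0,0,-36],"dr":[0,0,0],"claw":5}])

```text
clock: 70.75
tool_pos: [0.6116, -0.1756, 0.0674]
eef_rot: [-180.0, 0.0, 78.1]
wrist_force: [0.6, 0.7, -1.2]
opening: 0.0099
```

Call:
drive_tool(deltas=[{"dp":[0,0,-1],"dr":[0,0,0],"claw":5},{"dp":[0,0,-2],"dr":[0,0,0],"claw":5},{"dp":[0,0,-3],"dr":[0,0,0],"claw":5},{"dp":[0,0,-3.5],"dr":[0,0,0],"claw":5},{"dp":[0,0,-4],"dr":[0,0,0],"claw":5},{"dp":[0,0,-4],"dr":[0,0,0],"claw":5},{"dp":[0,0,-4],"dr":[0,0,0],"claw":5},{"dp":[0,0,-4],"dr":[0,0,0],"claw":5}])

```text
clock: 71.75
tool_pos: [0.6117, -0.1757, 0.0648]
eef_rot: [180.0, 0.0, 78.1]
wrist_force: [-4.7, 1.5, 6.6]
opening: 0.0098
```

Call:
drive_tool(deltas=[{"dp":[0,0,-1],"dr":[0,0,0],"claw":5},{"dp":[0,0,-2],"dr":[0,0,0],"claw":5},{"dp":[0,0,-3],"dr":[0,0,0],"claw":5},{"dp":[0,0,-4],"dr":[0,0,0],"claw":5},{"dp":[0,0,-4],"dr":[0,0,0],"claw":5},{"dp":[0,0,-4],"dr":[0,0,0],"claw":5},{"dp":[0,0,-4],"dr":[0,0,0],"claw":5},{"dp":[0,0,-4],"dr":[0,0,0],"claw":5}])

```text
clock: 72.75
tool_pos: [0.6118, -0.1757, 0.0646]
eef_rot: [179.9, 0.0, 78.1]
wrist_force: [-17.8, 5.7, 27.8]
opening: 0.0104
```

Call:
drive_tool(deltas=[{"dp":[-1,0,-0.5],"dr":[0,0,0],"claw":5},{"dp":[-2,0.5,-1],"dr":[0,0,0],"claw":5},{"dp":[-2,0.5,-1.5],"dr":[0,0,0],"claw":5},{"dp":[-2,0.5,-1.5],"dr":[0,0,0],"claw":5},{"dp":[-2,0.5,-1.5],"dr":[0,0,0],"claw":5},{"dp":[-2,0.5,-1.5],"dr":[0,0,0],"claw":5},{"dp":[-2,0.5,-1.5],"dr":[0,0,0],"claw":5},{"dp":[-2,0.5,-1.5],"dr":[0,0,0],"claw":5}])

```text
clock: 73.75
tool_pos: [0.6116, -0.1756, 0.0647]
eef_rot: [179.6, 0.0, 78.1]
wrist_force: [-11.1, 4.0, 29.0]
opening: 0.0101
```

Firm (29 N). Ease off, release, rise and look.

Call:
drive_tool(deltas=[{"dp":[1,-0.3,3],"dr":[0,0,0],"claw":5},{"dp":[1.5,-0.5,6],"dr":[0,0,0],"claw":5},{"dp":[1.5,-0.5,6.5],"dr":[0,0,0],"claw":5},{"dp":[1.5,-0.5,6.5],"dr":[0,0,0],"claw":30},{"dp":[1.5,-0.5,6.5],"dr":[0,0,0],"claw":45},{"dp":[1.5,-0.5,6.5],"dr":[0,0,0],"claw":45},{"dp":[1.5,-0.5,10],"dr":[0,0,0],"claw":45},{"dp":[1.5,-0.5,30],"dr":[0,0,0],"claw":45}])

```text
clock: 74.75
tool_pos: [0.6103, -0.1754, 0.0874]
eef_rot: [-179.8, -0.0, 78.1]
wrist_force: [-0.1, -0.4, -0.3]
opening: 0.0452
```

Call:
drive_tool(deltas=[{"dp":[0,0,20],"dr":[0,0,0],"claw":45},{"dp":[0,0,50],"dr":[0,0,0],"claw":45},{"dp":[0,0,80],"dr":[0,0,0],"claw":45},{"dp":[0,0,100],"dr":[0,0,0],"claw":45},{"dp":[0,0,100],"dr":[0,0,0],"claw":45},{"dp":[0,0,100],"dr":[0,0,0],"claw":45},{"dp":[0,0,100],"dr":[0,0,0],"claw":45},{"dp":[0,0,100],"dr":[0,0,0],"claw":45}])

```text
clock: 75.75
tool_pos: [0.6109, -0.1755, 0.1869]
eef_rot: [-179.9, -0.0, 78.1]
wrist_force: [-0.5, -0.8, 0.4]
opening: 0.045
```

```bash
cat >> q.py <<'E'
def cover(p):
    C=cloud(p)
    for o in bot.outline_of("cover",p)[:1]:
        q=C[o["region"]&(p["z_map"]>0)]; k=abs(q[:,2]-.041)<.005; q=q[k]; r=rect(q); t=np.radians(-11.9); R=np.array([[np.cos(t),np.sin(t)],[-np.sin(t),np.cos(t)]])
        A=np.c_[(q[:,:2]-q[:,:2].mean(0))@R.T,np.ones(len(q))]; f=np.linalg.lstsq(A,q[:,2],rcond=None)[0]; print("cover",round(o["score"],2),r,"local",R@(r[0]-[611.2,-175.3]),"tilt x,y deg",np.degrees(f[:2]).round(2),"top z",f[2].round(4))
E
python3 - <<'E'
from q import *
p=cam("wrist"); cover(p); cv2.imwrite("pics/w9.png",p["img"])
E
```

```text
state 75.75 [ 0.6109 -0.1755  0.1869] [-179.9   -0.    78.1] [-0.5 -0.8  0.4] 0.045
cover 0.86 (array([ 611.3, -174.9]), array([141.3,  44.3]), 78.2) local [0.01536922 0.41202401] tilt x,y deg [ 0.12 -0.09] top z 0.0416
```

View pics/w9.png

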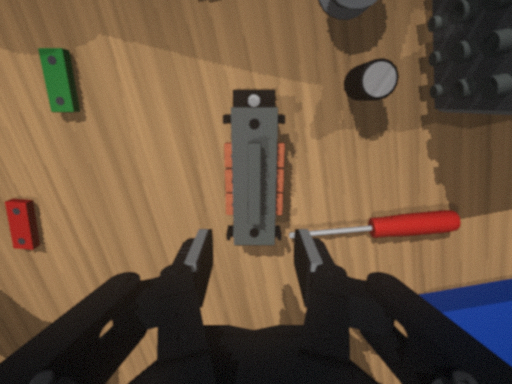

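Call:
drive_tool(deltas=[{"dp":[0,30,0],"dr":[0,0,0],"claw":45},{"dp":[0.5,80,0],"dr":[0,0,2],"claw":45},{"dp":[1,132,0],"dr":[0,0,4],"claw":45},{"dp":[1.5,185,0],"dr":[0,0,6.7],"claw":45},{"dp":[2,238,0],"dr":[0,0,6.7],"claw":45},{"dp":[2.5,290,-10],"dr":[0,0,6.7],"claw":45},{"dp":[3,340,-20],"dr":[0,0,6.7],"claw":45},{"dp":[3.6,381.8,-24],"dr":[0,0,6.7],"claw":45}])

```text
clock: 76.85
tool_pos: [0.6142, 0.2081, 0.1631]
eef_rot: [-179.9, 0.0, 84.8]
wrist_force: [-0.0, -0.3, -0.1]
opening: 0.0448
```

Call:
drive_tool(deltas=[{"dp":[0,0,0],"dr":[0,0,0],"claw":45},{"dp":[0,0,0],"dr":[0,0,0],"claw":45},{"dp":[0,0,0],"dr":[0,0,0],"claw":45},{"dp":[0,0,-20],"dr":[0,0,0],"claw":45},{"dp":[0,0,-40],"dr":[0,0,0],"claw":45},{"dp":[0,0,-55],"dr":[0,0,0],"claw":45},{"dp":[0,0,-60],"dr":[0,0,0],"claw":45},{"dp":[0,0,-60],"dr":[0,0,0],"claw":45}])

```text
clock: 77.85
tool_pos: [0.6147, 0.2062, 0.1037]
eef_rot: [-180.0, 0.0, 84.8]
wrist_force: [0.1, 0.3, 0.3]
opening: 0.0449
```

Call:
drive_tool(deltas=[{"dp":[0,0,-20],"dr":[0,0,0],"claw":45},{"dp":[0,0,-35],"dr":[0,0,0],"claw":45},{"dp":[0,0,-41],"dr":[0,0,0],"claw":45},{"dp":[0,0,-41],"dr":[0,0,0],"claw":45},{"dp":[0,0,-41],"dr":[0,0,0],"claw":10},{"dp":[0,0,-41],"dr":[0,0,0],"claw":10},{"dp":[0,0,-41],"dr":[0,0,0],"claw":10},{"dp":[0,0,-41],"dr":[0,0,0],"claw":10}])

```text
clock: 78.85
tool_pos: [0.615, 0.2063, 0.064]
eef_rot: [179.9, -0.0, 84.8]
wrist_force: [-2.3, 0.2, 5.0]
opening: 0.0145
```

Call:
drive_tool(deltas=[{"dp":[0,0,0],"dr":[0,0,0],"claw":10},{"dp":[-0.9,-10,0],"dr":[0,0,0],"claw":10},{"dp":[-1.8,-20,0],"dr":[0,0,0],"claw":10},{"dp":[-2.7,-30,0],"dr":[0,0,0],"claw":10},{"dp":[-3.6,-40,0],"dr":[0,0,0],"claw":10},{"dp":[-4.6,-50,0],"dr":[0,0,0],"claw":10},{"dp":[-5.5,-60,0],"dr":[0,0,0],"claw":10},{"dp":[-6,-66,0],"dr":[0,0,0],"claw":10}])

```text
clock: 79.85
tool_pos: [0.6089, 0.14, 0.064]
eef_rot: [179.9, -0.1, 84.8]
wrist_force: [-2.5, 1.8, 6.1]
opening: 0.0145
```

Call:
drive_tool(deltas=[{"dp":[-0.1,-1,0],"dr":[0,0,0],"claw":10},{"dp":[-0.2,-2,0],"dr":[0,0,0],"claw":10},{"dp":[-0.3,-3,0],"dr":[0,0,0],"claw":10},{"dp":[-0.4,-4,0],"dr":[0,0,0],"claw":10},{"dp":[-0.5,-5,0],"dr":[0,0,0],"claw":10},{"dp":[-0.5,-6,0],"dr":[0,0,0],"claw":10},{"dp":[-0.6,-7,0],"dr":[0,0,0],"claw":10},{"dp":[-0.6,-7,0],"dr":[0,0,0],"claw":10}])

```text
clock: 80.85
tool_pos: [0.6084, 0.1345, 0.064]
eef_rot: [179.9, -0.2, 84.8]
wrist_force: [-1.3, 7.4, 4.7]
opening: 0.0141
```

Call:
drive_tool(deltas=[{"dp":[-0.1,-1,0],"dr":[0,0,0],"claw":10},{"dp":[-0.2,-2,0],"dr":[0,0,0],"claw":10},{"dp":[-0.2,-2,0],"dr":[0,0,0],"claw":10},{"dp":[-0.2,-2,0],"dr":[0,0,0],"claw":10},{"dp":[-0.2,-2,0],"dr":[0,0,0],"claw":10},{"dp":[-0.2,-2,0],"dr":[0,0,0],"claw":10},{"dp":[-0.2,-2,0],"dr":[0,0,0],"claw":10},{"dp":[-0.2,-2,0],"dr":[0,0,0],"claw":10}])

```text
clock: 81.85
tool_pos: [0.6083, 0.1344, 0.064]
eef_rot: [179.9, -0.3, 84.9]
wrist_force: [0.1, 13.4, 3.9]
opening: 0.0139
```

Call:
drive_tool(deltas=[{"dp":[0,0,0],"dr":[0,0,0],"claw":30},{"dp":[0,0,0],"dr":[0,0,0],"claw":45},{"dp":[0,0,0],"dr":[0,0,0],"claw":45},{"dp":[0,0,0],"dr":[0,0,0],"claw":45},{"dp":[0,0,20],"dr":[0,0,0],"claw":45},{"dp":[0,0,50],"dr":[0,0,0],"claw":45},{"dp":[0,0,90],"dr":[0,0,0],"claw":45},{"dp":[0,-20,130],"dr":[0,0,0],"claw":45}])

```text
clock: 82.85
tool_pos: [0.6079, 0.1119, 0.196]
eef_rot: [179.9, -0.0, 84.9]
wrist_force: [-0.1, -1.3, 0.6]
opening: 0.0448
```

Call:
drive_tool(deltas=[{"dp":[-20,0,0],"dr":[0,0,0],"claw":60},{"dp":[-20,0,0],"dr":[0,0,0],"claw":60},{"dp":[-20,0,0],"dr":[0,0,0],"claw":60},{"dp":[-20,0,0],"dr":[0,0,0],"claw":60},{"dp":[-20,0,0],"dr":[0,0,0],"claw":60},{"dp":[-20,0,0],"dr":[0,0,0],"claw":60},{"dp":[-20,0,0],"dr":[0,0,0],"claw":60},{"dp":[-20,0,0],"dr":[0,0,0],"claw":60}])

```text
clock: 83.85
tool_pos: [0.5879, 0.1112, 0.193]
eef_rot: [180.0, 0.0, 84.8]
wrist_force: [-0.4, 0.6, -0.1]
opening: 0.0598
```

```bash
python3 - <<'E'
from q import *
p=cam("wrist"); q,s=stand(p); m=(q[:,2]>.07)&(q[:,2]<.09)&(abs(s[:,0])<10); print("jaw tops",np.percentile(s[m,1],[1,50,99]).round(1)); bedbars(p); a=p["img"]
p=cam("scene"); cover(p); b=p["img"]; cv2.imwrite("pics/f.png",np.hstack([cv2.resize(a,(400,300)),cv2.resize(b[85:365,110:420],(400,361))[:300]]))
for t in ["spool","capacitor_1","screwdriver","spanner","screw_tub","amp_board"]:
    C=cloud(p)
    print(t,[(round(o["score"],2),rect(C[o["region"]&(p["z_map"]>0)])[0]) for o in bot.outline_of(t,p) if o["score"]>.6])
E
```

```text
state 83.85 [0.5879 0.1112 0.193 ] [180.    0.   84.8] [-0.4  0.6 -0.1] 0.0598
jaw tops [-99.1 -88.9 -81.7]
cover 0.8 (array([ 612.7, -175. ]), array([142.5,  47.4]), 79.4) local [1.40590222 0.60285897] tilt x,y deg [-0.22  0.02] top z 0.0409
spool [(0.61, array([729.1,  -9. ]))]
capacitor_1 [(0.69, array([439.2, 171.1]))]
screwdriver [(0.95, array([ 778. , -271.1]))]
spanner []
screw_tub [(0.68, array([440. , 225.6]))]
amp_board [(0.95, array([ 581.7, -456.1])), (0.74, array([611.9, 188.9]))]
```

View pics/f.png

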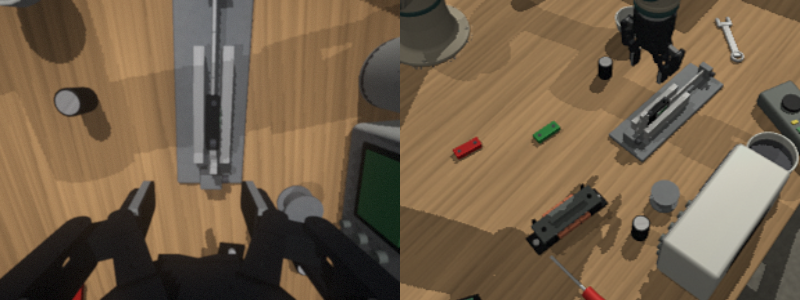

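The caliper is empty and shut: the two jaw tops span -99 to -82 mm with no gap. The cover is seated level, and the bystanders look undisturbed. I'm handing the job in.

```bash
python3 -c "
from workcell import bot
print(bot.job_done())"
```

```text
the job is handed in; nothing more can be done
None
```

The job is done and handed in at about 84 s; `job_done()` gave no verdict.

- **Bars:** There were three copper bars on the bench. The green and red look-alikes were left alone.
- **Caliper:** I opened it to about 113 mm, laid the bars on the bed and slid the jaw shut on them with about 22 N. The jaw faces then measured 71.5 mm apart, against 72 mm for three bars.
- **Support:** All three bars lie flat in the channel, centred, with a total span of 76 mm (gaps of about 4 mm in all). Both ends of each overhang the floor.
- **Cover:** It had been knocked about 2 cm, so I found it again before gripping it. I pressed it down with about 29 N. Its top then measured 41.6 mm with the wrist camera and 40.9 mm with the scene camera (41 nominal), tilted no more than about 0.2°.
- **Finish:** The caliper is empty and was pushed shut with about 13 N. The jaw tops form one block with no gap.

**Disagreements:**
- **Cover position:** The scene camera put the cover 1.4 mm off centre, while the wrist camera showed it centred.
- **Bystanders:** In the last check the networks missed the spanner and the second capacitor. They also reported the screw tub some 10 cm from where it was, and the screwdriver about 45 mm off in the scene view. In the final picture the spanner, the screwdriver and both capacitors look undisturbed. The tub is partly hidden by the arm there, so that reading could not be confirmed.

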